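# Put a repaired pocket book to press

## Robot

A 6-joint arm with a two-finger parallel gripper is mounted at the origin on the work surface. World frame = base frame: x ahead of the robot, y to its left, z up, the work surface at z = 0. Lengths are in m, angles in rad, forces in N, time in s.
With the tool pointing down it reaches from about 0.375 to 0.9 m from the base axis. Payload 3.1 kg.
Tool frame: the origin (TCP) lies at the very end of the fingers, on their centre line; the grasp point (between the pads) lies 19 mm behind it; x points along the fingers, y is the direction in which the jaws open and shut, and the axes are right-handed (so a half turn about x gives the same grasp; the last joint's range is limited). The gripper opens to 85 mm and grips with 20 to 120 N. Pads are 22 mm wide; open, the fingers measure 114 mm over their backs; the gripper's body (76 mm by 85 mm) begins 54 mm behind the grasp point. The pads swing forward as they close: fully open they stand 13 mm farther back than shut.
Start: joints at [1.111, 0.527, 1.433, -0, 1.181, -0.178], TCP at [0.174, 0.6, 0.231] pointing down, gripper open.
Joint ranges: [-3.08, 3.08], [-0.75, 2.2], [0.22, 2.44], [-1.43, 4.57], [0, 2.65], [-2.85, 2.85]. Speed limits (rad/s): [2.79, 2.79, 3.14, 3.14, 3.14, 3.14].

## Interface

Orientations are given as a unit quaternion [x, y, z, w].
In Python, from station import manip gives the robot as it stands.
- The arm moves only by the shell command python3 -m jog 'ROWS' [FORCE]. ROWS is a JSON object of lists of equal length, an entry for each row: "linear": the shift along the tool's x, y, z in cm, a list of three; "twist": the turn about the tool's x in rad; "claw": the opening, from -1 (shut) to 1 (fully open). A call has 1 to 20 rows; each row is the pose to reach, as a shift and turn from the pose commanded when the call began, along the tool's axes at that moment; what a row does not reach only later rows make up. A row lasts 1/12 s, in which the tool goes at most 41.7 mm and 7.16 degrees, less where a joint would pass 70% of its speed; a pose out of reach is approached as far as the arm can. A call with a gripper value outside its range is refused whole. The fingers move at their own pace and stop on an object; FORCE is the grip in N (left out, the last holds). Time passes only in rows, so rows that repeat a pose let the fingers close. It gives the time, the measured TCP pose, the force and the opening at its end, in the units of the state.
- manip.sense(): the state, without advancing time (a new reading comes with each control period).
- manip.snapshot(name): name is "side" or "top"; returns a dict with "pixels" (400x640x3 uint8, red, green, blue), "camera_matrix" (3x3 intrinsics, pixels), "R" (3x3) and "t" (3): a world point X has camera coordinates R X + t. Camera axes: x right, y down, z forward; pixel columns grow to the right and rows downward; lengths in m; the calibration is good to about 2 mm. A picture is of the moment at which its call begins. There is no depth.
- manip.sign_off(): hands the job in, once; it reports no verdict.
The state is a dict: "t": time; "q": joint angles; "qd": joint speeds; "tau": joint torques, N m; "tcp_pos": TCP position; "tool_rot": TCP orientation; "force": force on the tool from outside, world axes, zero at the start; "ft_torque": the same for the moment, N m; "finger_gap": opening from 0.0 (shut) to 1.0 (fully open).
Only numpy, scipy, OpenCV 4.12 (cv2) and the standard library are available. Lean on these libraries where they do the work, as an engineer would, in place of code of your own. Each camera call takes 0.05 s, during which the arm holds its last target.

## Task

The newly repaired pocket book on the reading slope has to go to press while its glue sets. Lay it flat and square between the brass corners of the pressing tray, lay the small pressing board (the one of the book's own size) squarely on the book between the same corners, and then set the round iron weight on the middle of the board. Lower each of them gently instead of dropping it, leave all three resting there, and leave the other things on the desk where they are.

Things in the scene. Friction and masses are not known exactly. Their poses are not given: they have to be found in the camera images.
- book_center (a point): Centre (half thickness) of the closed pocket book: rigid, cloth-covered, 104 mm long (x), 66 mm wide (y), 28 mm thick (z, out of the cover facing up), about 170 g. It starts flat on the reading slope, its lower short end against the ledge, x pointing up the slope, so its axes are tilted 30 degrees. Which end points which way in the tray does not matter.
- slope: Dark wooden reading slope, fixed. Its face, 200 mm wide and 200 mm long, rises at 30 degrees towards the body's +x; a ledge along its foot stands 12 mm out of the face. Origin on the desk; the face starts at the ledge at x = -85 mm, z = 20 mm and ends at x = 88 mm, z = 120 mm; y is level, along the ledge. The book lies up to 40 mm to either side of its middle.
- pocket (a point): The tray's pocket: the middle of the top face of its raised bed, 25 mm above the desk; z up, x along the pocket's long side. Four brass angle corners enclose 109 mm (x) by 71 mm (y) about this point. They stand 46 mm above the bed, then flare outwards for 7 mm more. Between them the middle 73 mm of each long side and 35 mm of each short side are open for fingers.
- board_center (a point): Centre (half-way up) of the small pressing board: plain plywood, 104 mm long (x), 66 mm wide (y), 12 mm thick (z), about 60 g, lying flat on the desk.
- weight_knob (a point): Round dark iron weight, about 600 g, standing on the desk: a disc 62 mm in diameter and 22 mm thick with an upright cylindrical knob on top, 24 mm in diameter and 34 mm high. This point is on its axis, 46 mm above its underside, that is 24 mm above the disc and 10 mm below the top of the knob; z up.
- big_board: Bystander: a larger pressing board, 150 x 100 x 12 mm, too large for the tray, lying on the desk. Origin under its middle.
- paste_jar: Bystander: closed glass paste jar, 60 mm in diameter, 60 mm high. Origin under its middle.
- folder: Bystander: bone folder, a flat ivory-coloured blade 161 x 22 x 5 mm lying along its x. Origin under its middle.
- tray: The pressing tray, fixed: light wooden base 180 (x) x 140 (y) x 15 mm, on it the bed, 100 x 48 x 10 mm, narrower than the book so that fingertips may reach 10 mm below the bed's top beside it, and the four corners of 3 mm brass angle. Origin on the desk under the pocket, same axes.
Things that resemble listed ones, but are neither listed nor needed, are in the scene too. Leave any black or pink look-alike of the part that bears board_center alone.

How it is judged:
By the outcome, as a careful person would: the job done as asked, in the order asked, and still so for the second after the job is handed in, with the robot touching nothing.
It also fails if it takes over 72 s, if anything falls off the work surface, if the arm or the gripper's body presses on something with over 40 N, if the wrist force passes 120 N, or if a joint passes its speed limit or range.

## Working session

There is one attempt and no reset: what is moved stays moved. The work goes in short steps, Python scripts to look and compute and a shell command to move; the robot and the scene stay as the last step left them, time stands still between calls to the robot, and variables do not carry over. Pictures are saved under pics/ and viewed, and the job is handed in when it is done.

```bash
ls; mkdir -p pics; cat > h.py <<'E'
import numpy as np, cv2
from station import manip
def snap(n,f):
    s=manip.snapshot(n); cv2.imwrite(f,cv2.cvtColor(s["pixels"],cv2.COLOR_RGB2BGR)); return s
E
python3 - <<'E'
from h import *
import pickle
d={}
for n in("top","side"):
    s=snap(n,f"pics/{n}0.png"); d[n]=s; print(n,s["camera_matrix"],s["R"],s["t"])
pickle.dump(d,open("c0.pkl","wb"))
print(manip.sense())
E
```

```text
pics
top [[364.60789405   0.         318.32327792]
 [  0.         364.60789405 201.71425072]
 [  0.           0.           1.        ]] [[ 0.02523155 -0.99962125 -0.01098763]
 [-0.98295947 -0.02280606 -0.18240222]
 [ 0.18208255  0.01540268 -0.9831626 ]] [-0.05251978  0.6016196   0.83120593]
side [[506.29974612   0.         319.17585952]
 [  0.         506.29974612 198.6955111 ]
 [  0.           0.           1.        ]] [[ 0.99278447 -0.11987834 -0.00286083]
 [-0.08837153 -0.715315   -0.69319184]
 [ 0.08105229  0.6884429  -0.72074745]] [-0.56510479  0.0537026   1.18312474]
{'t': 0.1, 'q': array([ 1.11051547e+00,  5.28358487e-01,  1.43377751e+00,  1.48124994e-05,
        1.18141288e+00, -1.78513880e-01]), 'qd': array([-0.00120549, -0.00062803, -0.00334819, -0.0005206 , -0.00050353,
        0.0014217 ]), 'tau': array([ 1.59905690e-04, -4.43305743e+01, -1.78585517e+01, -1.92447105e-04,
        3.98600227e-03,  1.28828054e-05]), 'tcp_pos': array([0.17346746, 0.59977158, 0.23043946]), 'tool_rot': array([ 0.09863725,  0.70032215, -0.0999475 ,  0.69987862]), 'force': array([-0.19263858, -0.99367774, -0.0770616 ]), 'ft_torque': array([ 0.02982027, -0.0235744 ,  0.03203913]), 'finger_gap': 1.0016900486649647}
```

View pics/top0.png

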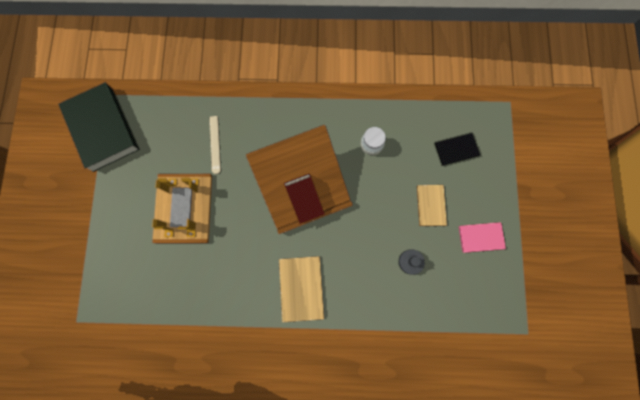

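View pics/side0.png

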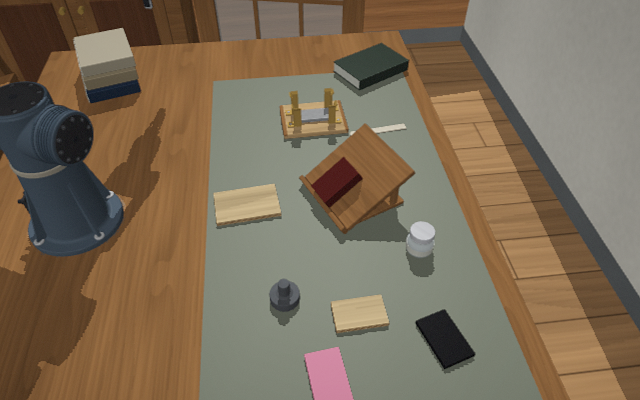

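The top view shows the tray near (181,209), the slope with the dark red book at (305,198), the plain small board at (432,205), the weight at (413,262), the big board at (301,288), the jar at (374,140) and the folder at (214,145). The black and pink boards are the decoys. Next I'll zoom in.

```bash
python3 - <<'E'
import cv2,numpy as np
t=cv2.imread("pics/top0.png"); s=cv2.imread("pics/side0.png")
def crop(im,x,y,w,h,k): return cv2.resize(im[y:y+h,x:x+w],None,fx=k,fy=k,interpolation=cv2.INTER_CUBIC)
a=crop(t,140,160,90,95,4); b=crop(t,240,120,115,95,4)
cv2.imwrite("pics/z1.png",np.hstack([crop(t,140,160,90,100,4),crop(t,265,140,100,100,4)]))
cv2.imwrite("pics/z2.png",np.hstack([crop(s,270,80,90,70,4),crop(s,290,140,90,70,4)]))
cv2.imwrite("pics/z3.png",np.hstack([crop(t,380,175,80,105,4),crop(s,260,265,130,105,3) if 0 else crop(s,265,265,110,105,4)]))
E
```

```text
(no output)
```

View pics/z1.png

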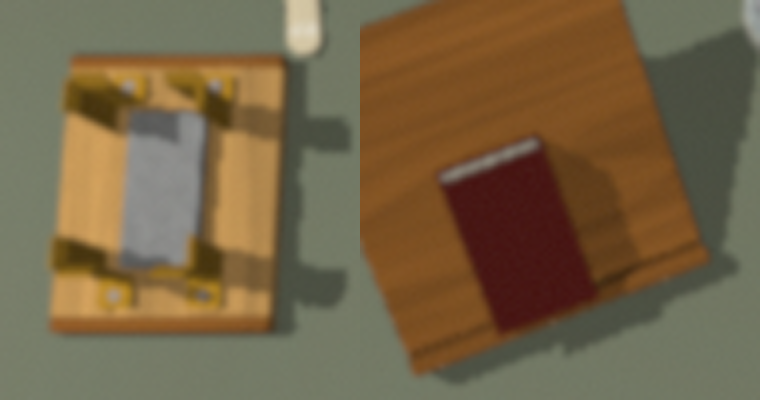

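View pics/z2.png

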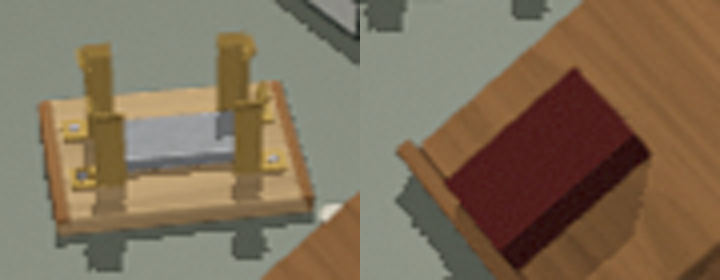

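View pics/z3.png

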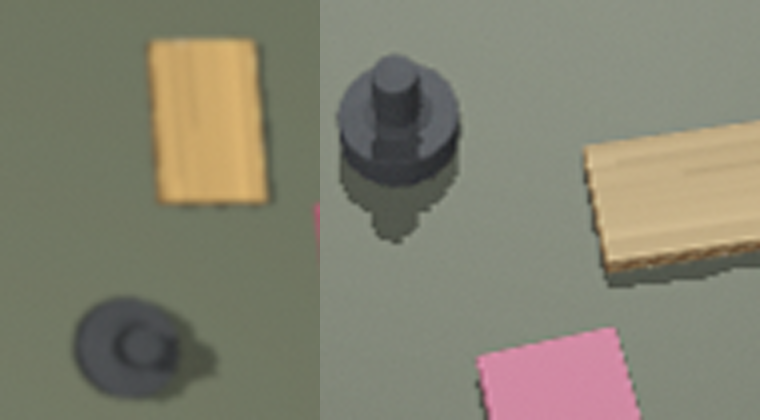

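```bash
cat >> h.py <<'E'
def ray(s,uv):
    uv=np.atleast_2d(np.asarray(uv,float)); K=s["camera_matrix"];R=np.array(s["R"]);t=np.array(s["t"])
    d=np.c_[(uv[:,0]-K[0,2])/K[0,0],(uv[:,1]-K[1,2])/K[1,1],np.ones(len(uv))]@R
    return -R.T@t,d
def plane(s,uv,z,n=(0,0,1),p=None):
    c,d=ray(s,uv); n=np.array(n,float); p=np.array([0,0,z]) if p is None else p
    return c+d*(((p-c)@n)/(d@n))[:,None]
def proj(s,X):
    x=np.atleast_2d(X)@np.array(s["R"]).T+np.array(s["t"]); K=s["camera_matrix"]
    return x[:,:2]/x[:,2:]*[K[0,0],K[1,1]]+[K[0,2],K[1,2]]
def blob(s,lo,hi,roi):
    x,y,w,h=roi; hsv=cv2.cvtColor(s["pixels"],cv2.COLOR_RGB2HSV); m=np.zeros(hsv.shape[:2],np.uint8)
    m[y:y+h,x:x+w]=cv2.inRange(hsv,np.array(lo),np.array(hi))[y:y+h,x:x+w]
    m=cv2.morphologyEx(m,cv2.MORPH_CLOSE,np.ones((3,3),np.uint8))
    c=max(cv2.findContours(m,cv2.RETR_EXTERNAL,cv2.CHAIN_APPROX_NONE)[0],key=cv2.contourArea)
    return c[:,0,:],m
def rect(s,c,z):
    P=plane(s,c,z)[:,:2]*1000
    (cx,cy),(w,h),a=cv2.minAreaRect(P.astype(np.float32))
    if w<h: w,h,a=h,w,a+90
    return cx,cy,w,h,(a+90)%180-90
E
python3 - <<'E'
from h import *
import pickle
d=pickle.load(open("c0.pkl","rb")); T,S=d["top"],d["side"]
for nm,s,pts in(("T",T,[(432,205),(413,262),(305,200),(181,209),(165,240),(270,225)]),("S",S,[(360,315),(338,183),(313,117),(290,305)])):
    hsv=cv2.cvtColor(s["pixels"],cv2.COLOR_RGB2HSV)
    print(nm,[list(map(int,hsv[v,u])) for u,v in pts])
    print(np.round(plane(s,pts,0.0),3).tolist())
E
```

```text
T [[19, 121, 205], [108, 16, 82], [2, 181, 72], [30, 4, 141], [15, 176, 152], [40, 44, 122]]
[[0.611, -0.329, 0.0], [0.465, -0.278, 0.0], [0.617, -0.002, 0.0], [0.586, 0.317, 0.0], [0.505, 0.351, 0.0], [0.549, 0.085, 0.0]]
S [[20, 78, 197], [0, 172, 77], [90, 3, 154], [105, 18, 57]]
[[0.612, -0.325, 0.0], [0.623, 0.053, -0.0], [0.591, 0.331, 0.0], [0.475, -0.285, 0.0]]
```

```bash
python3 - <<'E'
from h import *
import pickle
d=pickle.load(open("c0.pkl","rb")); T,S=d["top"],d["side"]
R=lambda *a:print(*[np.round(x,1) for x in a])
# board
c,_=blob(T,(14,70,120),(26,255,255),(410,180,45,52)); R("board T",rect(T,c,.012))
c,_=blob(S,(14,50,150),(26,255,255),(325,290,70,45)); R("board S",rect(S,c,.012))
# bed
c,_=blob(T,(0,0,60),(179,35,255),(168,180,26,55)); R("bed T",rect(T,c,.025))
c,_=blob(S,(0,0,100),(179,25,255),(298,105,35,22)); R("bed S",rect(S,c,.025))
# base
c,_=blob(T,(8,90,60),(30,255,255),(148,168,68,80)); R("base T",rect(T,c,.015))
# slope red book top
for n,s,roi in(("T",T,(280,170,50,60)),("S",S,(305,150,60,60))):
    c,m=blob(s,(0,100,20),(9,255,255),roi); q=cv2.approxPolyDP(c.reshape(-1,1,2),3,True)[:,0]; print(n,q.tolist())
    c2=c
# slope base outline
c,m=blob(T,(8,100,60),(20,255,255),(240,120,115,115)); print("slope T",cv2.approxPolyDP(c.reshape(-1,1,2),3,True)[:,0].tolist())
c,m=blob(S,(8,60,40),(20,255,255),(295,120,125,115)); print("slope S",cv2.approxPolyDP(c.reshape(-1,1,2),3,True)[:,0].tolist())
# weight
for n,s,roi in(("T",T,(395,246,40,32)),("S",S,(268,276,34,36))):
    c,m=blob(s,(0,0,0),(179,60,85 if n=="T" else 95),roi); x=cv2.boundingRect(c);print(n,x)
E
```

```text
Traceback (most recent call last):
numpy._core._exceptions._UFuncNoLoopError: ufunc 'multiply' did not contain a loop with signature matching types (dtype('<U7'), dtype('float64')) -> None
```

```bash
cat > m0.py <<'E'
from h import *
import pickle
d=pickle.load(open("c0.pkl","rb")); T,S=d["top"],d["side"]
R=lambda n,a:print(n,np.round(a,1))
# board
c,_=blob(T,(14,70,120),(26,255,255),(410,180,45,52)); R("board T",rect(T,c,.012))
c,_=blob(S,(14,50,150),(26,255,255),(325,290,70,45)); R("board S",rect(S,c,.012))
# bed
c,_=blob(T,(0,0,60),(179,35,255),(168,180,26,55)); R("bed T",rect(T,c,.025))
c,_=blob(S,(0,0,100),(179,25,255),(298,105,35,22)); R("bed S",rect(S,c,.025))
# base
c,_=blob(T,(8,90,60),(30,255,255),(148,168,68,80)); R("base T",rect(T,c,.015))
# slope red book top
for n,s,roi in(("T",T,(280,170,50,60)),("S",S,(305,150,60,60))):
    c,m=blob(s,(0,100,20),(9,255,255),roi); q=cv2.approxPolyDP(c.reshape(-1,1,2),3,True)[:,0]; print(n,q.tolist())
    c2=c
# slope base outline
c,m=blob(T,(8,100,60),(20,255,255),(240,120,115,115)); print("slope T",cv2.approxPolyDP(c.reshape(-1,1,2),3,True)[:,0].tolist())
c,m=blob(S,(8,60,40),(20,255,255),(295,120,125,115)); print("slope S",cv2.approxPolyDP(c.reshape(-1,1,2),3,True)[:,0].tolist())
# weight
for n,s,roi in(("T",T,(395,246,40,32)),("S",S,(268,276,34,36))):
    c,m=blob(s,(0,0,0),(179,60,85 if n=="T" else 95),roi); x=cv2.boundingRect(c);print(n,x)
E
python3 m0.py
```

```text
board T [ 609.5 -323.7  108.3   71.6    2.3]
board S [ 609.3 -323.5  104.6   66.5    2.3]
bed T [588.4 309.   94.6  46.8   1.6]
bed S [593.6 308.4  78.5  56.6   1.3]
base T [587.  310.3 180.6 146.5   1.7]
T [[310, 176], [285, 185], [300, 222], [323, 214]]
S [[343, 157], [311, 185], [328, 206], [361, 179]]
slope T [[324, 125], [246, 154], [279, 233], [352, 204]]
slope S [[365, 123], [305, 176], [299, 177], [343, 233], [402, 203], [398, 187], [414, 173]]
T (399, 250, 34, 25)
S (270, 283, 30, 29)
```

```bash
python3 - <<'E'
import cv2,numpy as np
t=cv2.imread("pics/top0.png"); s=cv2.imread("pics/side0.png")
def crop(im,x,y,w,h,k):
    o=cv2.resize(im[y:y+h,x:x+w],None,fx=k,fy=k,interpolation=cv2.INTER_LINEAR)
    o=cv2.convertScaleAbs(o,alpha=1.8)
    for i in range(0,w,10): cv2.putText(o,str(x+i),(i*k,8),0,.3,(255,255,255),1); cv2.line(o,(i*k,0),(i*k,h*k),(120,120,120),1)
    for i in range(0,h,10): cv2.putText(o,str(y+i),(0,i*k+4),0,.3,(255,255,255),1); cv2.line(o,(0,i*k),(w*k,i*k),(120,120,120),1)
    return o
cv2.imwrite("pics/z4.png",np.hstack([crop(t,280,170,50,60,8),crop(s,305,150,49+10,60,6.0 and 6)[:480] if 0 else cv2.copyMakeBorder(crop(s,305,150,60,60,6),0,120,0,0,0)]))
E
```

```text
(no output)
```

View pics/z4.png

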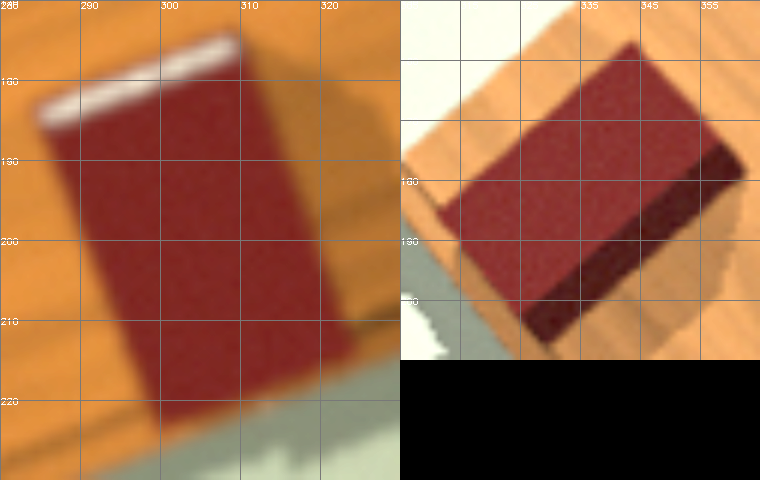

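The zoom shows the cover corners in the top view at (285,185.7), (310.3,177.3), (324.3,214) and (300,223). In the side view they are at (343.7,157), (358.7,173.8), (325,202.2) and (311.7,185.3).

```bash
cat >> h.py <<'E'
def tri(T,a,S,b):
    P=[np.c_[s["R"],s["t"]] for s in(T,S)]; P=[s["camera_matrix"]@p for s,p in zip((T,S),P)]
    X=cv2.triangulatePoints(P[0],P[1],np.array(a,float).T,np.array(b,float).T); return (X[:3]/X[3]).T
E
python3 - <<'E'
from h import *
import pickle
d=pickle.load(open("c0.pkl","rb")); T,S=d["top"],d["side"]
a=[(285,185.7),(310.3,177.3),(324.3,214),(300,223)];b=[(343.7,157),(358.7,173.8),(325,202.2),(311.7,185.3)]
X=tri(T,a,S,b); print(np.round(X*1000,1)); print(np.round(proj(T,X)-a,2).tolist())
print("lens",[np.round(np.linalg.norm(X[i]-X[(i+1)%4])*1000,1) for i in range(4)])
u=(X[0]+X[1]-X[2]-X[3]); v=X[0]+X[3]-X[1]-X[2]
print("yaw u",np.degrees(np.arctan2(u[1],u[0])),"tilt",np.degrees(np.arcsin(u[2]/np.linalg.norm(u))),"yaw v-90",np.degrees(np.arctan2(v[1],v[0]))-90)
C=X.mean(0); yaw=np.arctan2(u[1],u[0]); n=np.array([-np.sin(np.pi/6)*np.cos(yaw),-np.sin(np.pi/6)*np.sin(yaw),np.cos(np.pi/6)])
print("cover c",C*1000,"center",(C-n*.014)*1000)
# slope corners: top edge
Y=tri(T,[(324.5,125),(246,154),(352.5,204),(279,233)],S,[(414,173),(365,123),(343,231),(302,177)]);print(np.round(Y*1000,1))
# tool yaw
from scipy.spatial.transform import Rotation as Ro
print(Ro.from_quat(manip.sense()["tool_rot"]).as_matrix().round(3))
# weight: disc top rim center at z=.022, base
print(plane(T,[(413,262)],.022),plane(T,[(414.6,262)],.056))
E
```

```text
[[632.1  40.2  96.9]
 [656.7 -18.1  93.8]
 [575.6 -53.1  47.1]
 [551.7   5.4  47.1]]
[[-0.0, -0.37], [0.01, -1.31], [-0.0, -0.62], [-0.0, -0.43]]
lens [np.float64(63.4), np.float64(99.9), np.float64(63.2), np.float64(100.8)]
yaw u 23.38165680948585 tilt 28.740041010559406 yaw v-90 22.560318879514398
cover c [603.9991794   -6.40433998  71.23264405] center [610.42435148  -3.62636162  59.1082884 ]
[[ 777.2  -48.8  111.6]
 [ 698.5  130.6  121.5]
 [ 606.9 -123.5   23.1]
 [ 531.4   58.    26.4]]
[[-0.001  0.278  0.961]
 [-0.002  0.961 -0.278]
 [-1.    -0.002 -0.   ]]
[[ 0.46458008 -0.2722399   0.022     ]] [[ 0.46380031 -0.26769117  0.056     ]]
```

```bash
cat >> h.py <<'E'
from scipy.spatial.transform import Rotation as Ro
def go(x,y,z,yaw):
    "mm, deg of tool y axis -> jog shift cm, twist"
    s=manip.sense(); M=Ro.from_quat(s["tool_rot"]).as_matrix(); dl=np.array([x,y,z])/1000-s["tcp_pos"]
    cur=np.degrees(np.arctan2(M[1,1],M[0,1])); dy=(yaw-cur+90)%180-90
    print("t",round(s["t"],2),"at",np.round(s["tcp_pos"]*1000,1),"yaw",round(cur,2),"down",np.round(M[:,0],3),"F",np.round(s["force"],1),"gap",round(s["finger_gap"],3))
    print("linear",np.round(M.T@dl*100,2),"twist",round(-np.radians(dy),4))
E
python3 - <<'E'
from h import *
go(610,-4,180,113.2)
E
```

```text
t 0.1 at [173.5 599.8 230.4] yaw 73.86 down [-0.001 -0.002 -1.   ] F [-0.2 -1.  -0.1] gap 1.002
linear [  5.11 -45.85  58.72] twist -0.6867
```

```bash
python3 -m jog '{"linear":[[3,-45.85,58.7],[3,-45.85,58.7],[3,-45.85,58.7],[3,-45.85,58.7],[3,-45.85,58.7],[3,-45.85,58.7],[3,-45.85,58.7],[3,-45.85,58.7],[3,-45.85,58.7],[3,-45.85,58.7],[3,-45.85,58.7],[3,-45.85,58.7],[3,-45.85,58.7],[3,-45.85,58.7],[3,-45.85,58.7],[3,-45.85,58.7],[3,-45.85,58.7],[3,-45.85,58.7],[3,-45.85,58.7],[3,-45.85,58.7]],"twist":[-0.687,-0.687,-0.687,-0.687,-0.687,-0.687,-0.687,-0.687,-0.687,-0.687,-0.687,-0.687,-0.687,-0.687,-0.687,-0.687,-0.687,-0.687,-0.687,-0.687],"claw":[1,1,1,1,1,1,1,1,1,1,1,1,1,1,1,1,1,1,1,1]}' 60
python3 - <<'E'
from h import *
go(610,-4,47,113.2)
E
```

```text
t: 1.77
tcp_pos: [0.6117, -0.0064, 0.2005]
tool_rot: [-0.141, 0.693, 0.141, 0.693]
force: [-0.5, 0.7, -0.4]
finger_gap: 0.999
t 1.77 at [611.7  -6.4 200.5] yaw 112.97 down [ 0.001 -0.    -1.   ] F [-0.5  0.7 -0.4] gap 0.999
linear [15.35  0.3  -0.07] twist -0.004
```

```bash
python3 -m jog '{"linear":[[3,0.3,-0.07],[6,0.3,-0.07],[9,0.3,-0.07],[12,0.3,-0.07],[14,0.3,-0.07],[15.3,0.3,-0.07],[15.3,0.3,-0.07],[15.3,0.3,-0.07],[15.3,0.3,-0.07]],"twist":[0,0,0,0,0,0,0,0,0],"claw":[1,1,1,1,1,1,1,1,1]}' 60
python3 - <<'E'
from h import *
go(610,-4,47,113.2)
snap("side","pics/s1.png");snap("top","pics/t1.png")
a=cv2.imread("pics/s1.png")[80:260,240:440];b=cv2.imread("pics/t1.png")[100:280,220:420]
cv2.imwrite("pics/c1.png",cv2.resize(np.hstack([a,b]),None,fx=2,fy=2,interpolation=2))
E
```

```text
t: 2.52
tcp_pos: [0.6091, -0.0004, 0.0497]
tool_rot: [-0.143, 0.692, 0.142, 0.693]
force: [-0.2, -0.6, 0.5]
finger_gap: 1.003
t 2.52 at [ 6.091e+02 -4.000e-01  4.970e+01] yaw 113.26 down [ 0.002 -0.    -1.   ] F [-0.2 -0.6  0.5] gap 1.003
linear [ 0.27 -0.37 -0.06] twist 0.001
```

View pics/c1.png

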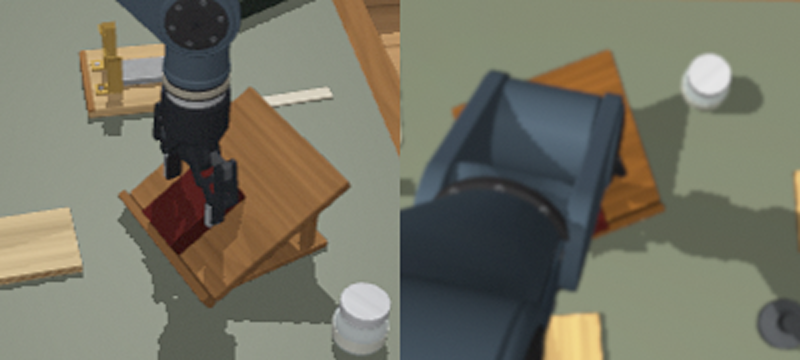

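The side view shows the fingers straddling the book with no contact force. Closing.

```bash
python3 -m jog '{"linear":[[0.2,-0.3,0],[0.2,-0.3,0],[0.2,-0.3,0],[0.2,-0.3,0],[0.2,-0.3,0],[0.2,-0.3,0],[0.2,-0.3,0],[0.2,-0.3,0],[0.2,-0.3,0],[0.2,-0.3,0]],"twist":[0,0,0,0,0,0,0,0,0,0],"claw":[1,1,-1,-1,-1,-1,-1,-1,-1,-1]}' 60
python3 - <<'E'
from h import *
go(610,-4,200,113.2)
E
```

```text
t: 3.45
tcp_pos: [0.6098, -0.0038, 0.0471]
tool_rot: [-0.142, 0.692, 0.142, 0.693]
force: [-0.6, -0.7, 5.2]
finger_gap: 0.759
t 3.45 at [609.8  -3.8  47.1] yaw 113.21 down [ 0.001 -0.    -1.   ] F [-0.6 -0.7  5.2] gap 0.759
linear [-15.29  -0.04   0.02] twist 0.0001
```

```bash
python3 -m jog '{"linear":[[-0.5,0,0],[-2,0,0],[-4,0,0],[-7,0,0],[-10,0,0],[-13,0,0],[-13,0,0],[-13,0,0],[-13,0,0]],"twist":[0,0,0,0,0,0,0,0,0],"claw":[-1,-1,-1,-1,-1,-1,-1,-1,-1]}' 
python3 - <<'E'
from h import *
go(420,220,177,91.7)
snap("side","pics/s2.png");snap("top","pics/t2.png")
a=cv2.imread("pics/s2.png")[0:260,240:440];b=cv2.imread("pics/t2.png")[80:340,220:420]
cv2.imwrite("pics/c2.png",cv2.resize(np.hstack([a,b]),None,fx=2,fy=2,interpolation=2))
E
```

```text
t: 4.2
tcp_pos: [0.6082, -0.0033, 0.1753]
tool_rot: [-0.142, 0.693, 0.143, 0.692]
force: [0.3, 0.5, -1.4]
finger_gap: 0.759
t 4.2 at [608.2  -3.3 175.3] yaw 113.22 down [-0.003  0.    -1.   ] F [ 0.3  0.5 -1.4] gap 0.759
linear [-0.11 27.95 -8.49] twist 0.3756
```

View pics/c2.png

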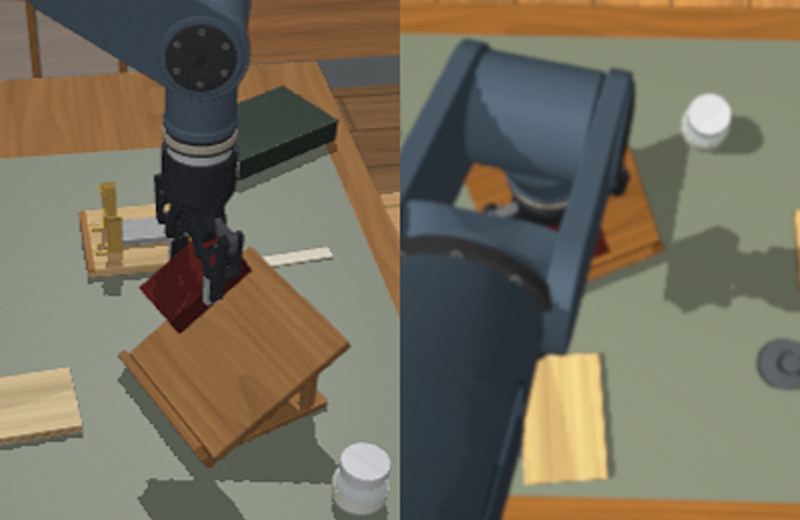

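The book is held, still tilted. Moving it to the free mat area.

```bash
python3 -m jog '{"linear":[[0,2,-0.6],[0,5,-1.5],[0,8,-2.4],[0,11,-3.3],[0,14,-4.3],[0,17,-5.2],[0,20,-6.1],[0,23,-7],[0,26,-7.9],[0,27.9,-8.5],[0,27.9,-8.5],[0,27.9,-8.5],[4,27.9,-8.5],[8,27.9,-8.5],[8,27.9,-8.5],[8,27.9,-8.5]],"twist":[0.05,0.1,0.15,0.2,0.25,0.3,0.35,0.375,0.375,0.375,0.375,0.375,0.375,0.375,0.375,0.375],"claw":[-1,-1,-1,-1,-1,-1,-1,-1,-1,-1,-1,-1,-1,-1,-1,-1]}' 
python3 - <<'E'
from h import *
go(420,220,35,91.7)
snap("side","pics/s3.png");snap("top","pics/t3.png")
a=cv2.imread("pics/s3.png")[0:260,140:340];b=cv2.imread("pics/t3.png")[100:360,130:330]
cv2.imwrite("pics/c3.png",cv2.resize(np.hstack([a,b]),None,fx=2,fy=2,interpolation=2))
E
```

```text
t: 5.63
tcp_pos: [0.42, 0.218, 0.0938]
tool_rot: [-0.011, 0.71, 0.009, 0.704]
force: [-0.3, -0.5, -1.0]
finger_gap: 0.757
t 5.63 at [420.  218.   93.8] yaw 91.65 down [-0.008 -0.002 -1.   ] F [-0.3 -0.5 -1. ] gap 0.757
linear [5.88 0.21 0.05] twist -0.0009
```

View pics/c3.png

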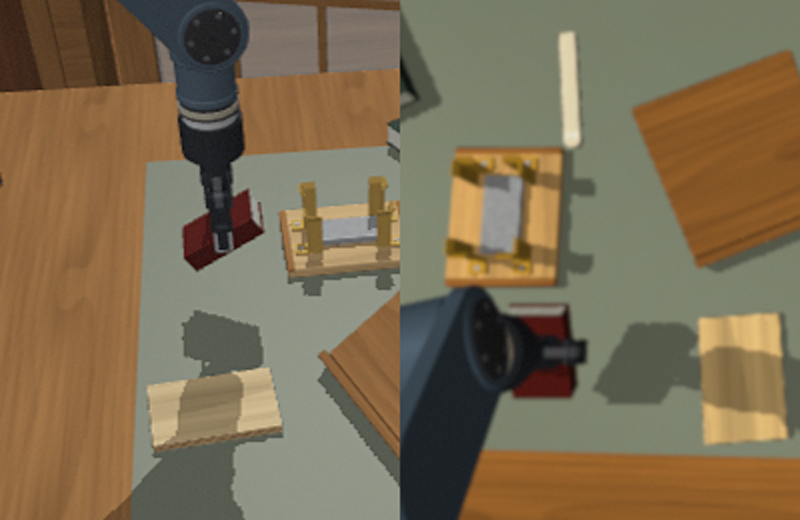

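```bash
python3 -m jog '{"linear":[[1,0,0],[3,0,0],[5,0,0],[6.2,0,0],[6.4,0,0],[6.6,0,0],[6.8,0,0],[7.0,0,0],[7.2,0,0],[7.4,0,0],[7.6,0,0],[7.8,0,0]],"twist":[0,0,0,0,0,0,0,0,0,0,0,0],"claw":[-1,-1,-1,-1,-1,-1,-1,-1,-1,-1,-1,-1]}' 22
python3 - <<'E'
from h import *
go(420,220,2,91.7)
E
```

```text
t: 6.73
tcp_pos: [0.4278, 0.2201, 0.0216]
tool_rot: [-0.01, 0.702, 0.012, 0.712]
force: [7.7, -4.0, 20.6]
finger_gap: 0.763
t 6.73 at [427.8 220.1  21.6] yaw 91.8 down [ 0.014  0.002 -1.   ] F [ 7.7 -4.  20.6] gap 0.763
linear [ 1.95  0.01 -0.81] twist 0.0017
```

```bash
python3 - <<'E'
from h import *
snap("side","pics/s4.png");snap("top","pics/t4.png")
a=cv2.imread("pics/s4.png")[60:220,160:340];
cv2.imwrite("pics/c4.png",cv2.resize(a,None,fx=4,fy=4,interpolation=2))
go(420,220,2,91.7)
E
```

```text
t 6.83 at [427.9 220.   21.5] yaw 91.77 down [ 0.014  0.003 -1.   ] F [ 5.9 -2.9 17.8] gap 0.761
linear [ 1.94  0.02 -0.82] twist 0.0013
```

View pics/c4.png

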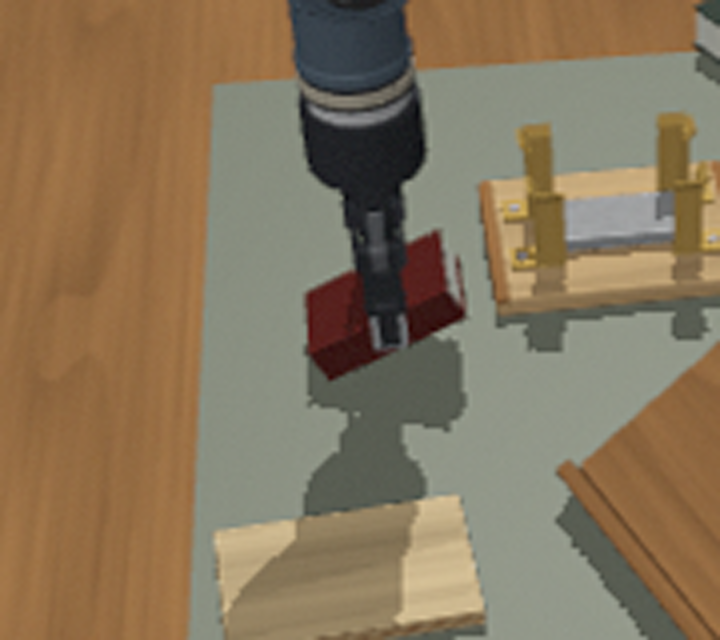

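The book stands on its lower end and is still tilted. I'll keep lowering while moving along +x, so the edge doesn't drag and the book can turn in the pads.

```bash
python3 -m jog '{"linear":[[0,0,0.5],[0.0,0,1.0],[0.1,0,1.2],[0.2,0,1.3],[0.3,0,1.4],[0.4,0,1.5],[0.5,0,1.6],[0.6,0,1.7]],"twist":[0,0,0,0,0,0,0,0],"claw":[-1,-1,-1,-1,-1,-1,-1,-1]}' 20
python3 - <<'E'
from h import *
go(434,220,2,91.7)
snap("side","pics/s5.png")
a=cv2.imread("pics/s5.png")[60:220,160:340];
cv2.imwrite("pics/c5.png",cv2.resize(a,None,fx=3,fy=3,interpolation=2))
E
```

```text
t: 7.5
tcp_pos: [0.436, 0.2197, 0.0136]
tool_rot: [-0.011, 0.709, 0.01, 0.705]
force: [-2.7, 1.7, 6.2]
finger_gap: 0.758
t 7.5 at [436.  219.7  13.6] yaw 91.7 down [-0.005 -0.001 -1.   ] F [-2.7  1.7  6.2] gap 0.758
linear [ 1.16  0.04 -0.19] twist -0.0
```

View pics/c5.png

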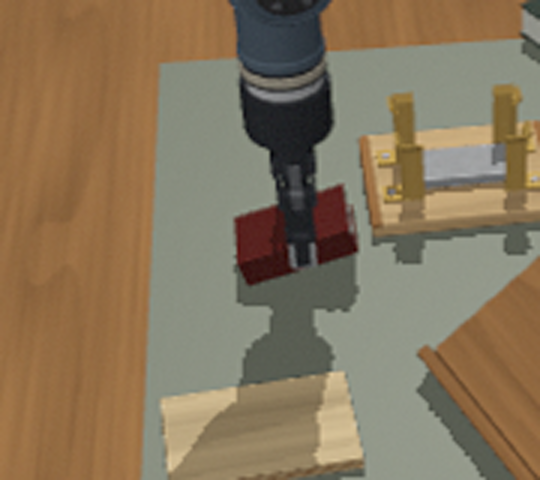

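```bash
python3 -m jog '{"linear":[[0.15,0,0.0],[0.3,0,0],[0.45,0,0],[0.6,0,0],[0.75,0,0.0],[0.9,0,0],[1.05,0,0],[1.15,0,0],[1.15,0,0],[1.15,0,0]],"twist":[0,0,0,0,0,0,0,0,0,0],"claw":[-1,-1,-1,-1,-1,-1,-1,-1,-1,-1]}' 20
python3 - <<'E'
from h import *
go(434,220,2,91.7)
snap("side","pics/s6.png")
a=cv2.imread("pics/s6.png")[60:220,160:340];
cv2.imwrite("pics/c6.png",cv2.resize(a,None,fx=3,fy=3,interpolation=2))
E
```

```text
t: 8.38
tcp_pos: [0.4426, 0.2202, 0.0031]
tool_rot: [-0.01, 0.704, 0.011, 0.71]
force: [4.6, -2.2, 10.4]
finger_gap: 0.758
t 8.38 at [442.6 220.2   3.1] yaw 91.78 down [ 0.009  0.001 -1.   ] F [ 4.6 -2.2 10.4] gap 0.758
linear [ 0.1   0.01 -0.86] twist 0.0013
```

View pics/c6.png

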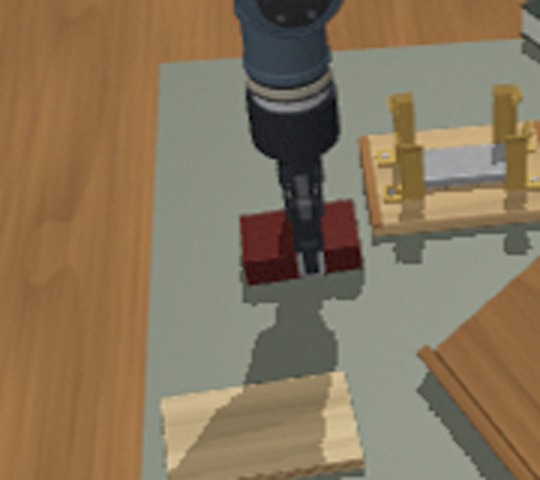

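Almost flat now. I'll open so it settles flat, then regrip.

```bash
python3 -m jog '{"linear":[[-0.05,0,0],[-0.1,0,0],[-0.1,0,0],[-0.1,0,0],[0.1,0,0],[0.1,0,0],[0.1,0,0],[0.1,0,0],[0.1,0,0],[0.1,0,0],[0.1,0,0]],"twist":[0,0,0,0,0,0,0,0,0,0,0],"claw":[1,1,1,1,1,-1,-1,-1,-1,-1,-1]}' 60
python3 - <<'E'
from h import *
go(434,220,2,91.7)
snap("side","pics/s7.png")
a=cv2.imread("pics/s7.png")[60:220,160:340];
cv2.imwrite("pics/c7.png",cv2.resize(a,None,fx=4,fy=3.6,interpolation=2))
E
```

```text
t: 9.35
tcp_pos: [0.438, 0.2198, -0.0002]
tool_rot: [-0.011, 0.707, 0.011, 0.707]
force: [-0.7, 1.2, 3.3]
finger_gap: 0.761
t 9.35 at [ 4.380e+02  2.198e+02 -2.000e-01] yaw 91.73 down [-0.001 -0.    -1.   ] F [-0.7  1.2  3.3] gap 0.761
linear [-0.22  0.03 -0.4 ] twist 0.0006
```

View pics/c7.png

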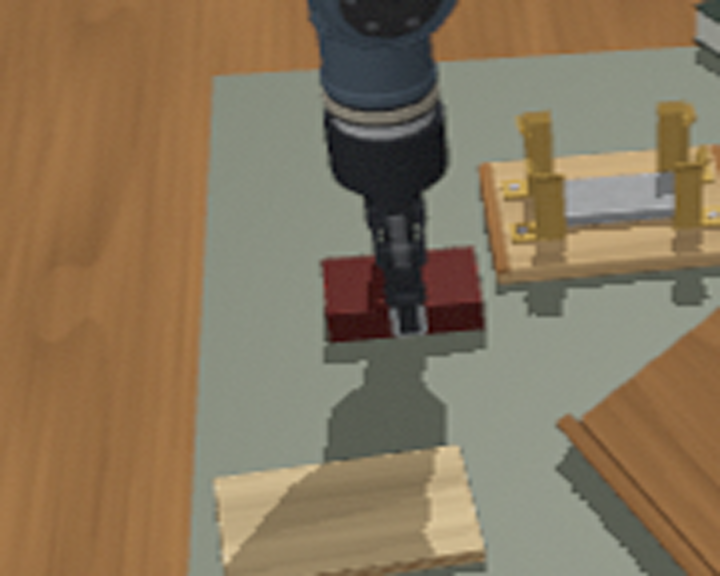

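```bash
python3 - <<'E'
from h import *
s=manip.snapshot("side")
hsv=cv2.cvtColor(s["pixels"],cv2.COLOR_RGB2HSV)
m=cv2.inRange(hsv,np.array((0,110,20)),np.array((9,255,255)))+cv2.inRange(hsv,np.array((172,110,20)),np.array((179,255,255)))
m[:110]=0;m[170:]=0;m[:,:230]=0;m[:,290:]=0
ys,xs=np.where(m>0); print(xs.min(),xs.max(),ys.min(),ys.max())
for y in range(ys.min(),ys.max()+1,2):
    r=xs[ys==y]; v=hsv[y,r,2]
    if len(r): 
        L=plane(s,[(r.min()-.0,y+.5)],.028)[0];Rr=plane(s,[(r.max()+1,y+.5)],.028)[0]
        print(y,r.min(),r.max(),int(np.median(v)),np.round(L*1000,1)[:2],np.round(Rr*1000,1)[:2],round((L[0]+Rr[0])*500,1))
E
```

```text
241 280 129 154
129 273 277 106 [473.4 252.1] [486.9 250.5] 480.2
131 253 277 103 [419.2 250.2] [486.4 241.8] 452.8
133 241 278 101 [386.9 245.6] [488.5 232.9] 437.7
135 241 278 102 [386.8 237. ] [487.9 224.5] 437.4
137 241 278 103 [386.7 228.6] [487.4 216. ] 437.0
139 241 278 103 [386.6 220.2] [486.8 207.7] 436.7
141 241 279 102 [386.4 211.8] [488.9 199.1] 437.7
143 242 279 102 [389.  203.3] [488.4 190.9] 438.7
145 242 279 58 [388.8 195.1] [487.8 182.8] 438.3
147 242 279 56 [388.7 187. ] [487.3 174.7] 438.0
149 242 280 54 [388.6 178.9] [489.3 166.4] 439.0
151 242 278 54 [388.5 170.9] [483.7 159.1] 436.1
153 243 257 53 [390.9 162.7] [429.4 157.9] 410.1
```

```bash
python3 - <<'E'
import cv2,numpy as np
t=cv2.imread("pics/top0.png"); s=cv2.imread("pics/side0.png")
def crop(im,x,y,w,h,k):
    o=cv2.resize(im[y:y+h,x:x+w],None,fx=k,fy=k,interpolation=cv2.INTER_LINEAR)
    for i in range(0,w,10): cv2.putText(o,str(x+i),(i*k,8),0,.3,(255,255,255),1); cv2.line(o,(i*k,0),(i*k,h*k),(120,120,120),1)
    for i in range(0,h,10): cv2.putText(o,str(y+i),(0,i*k+4),0,.3,(255,255,255),1); cv2.line(o,(0,i*k),(w*k,i*k),(120,120,120),1)
    return o
cv2.imwrite("pics/z5.png",crop(t,148,168,70,80,7))
cv2.imwrite("pics/z6.png",crop(s,275,85,80,60,9))
E
```

```text
(no output)
```

View pics/z5.png

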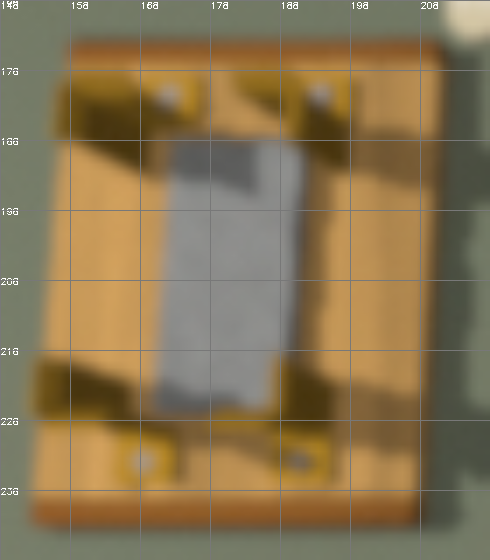

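View pics/z6.png

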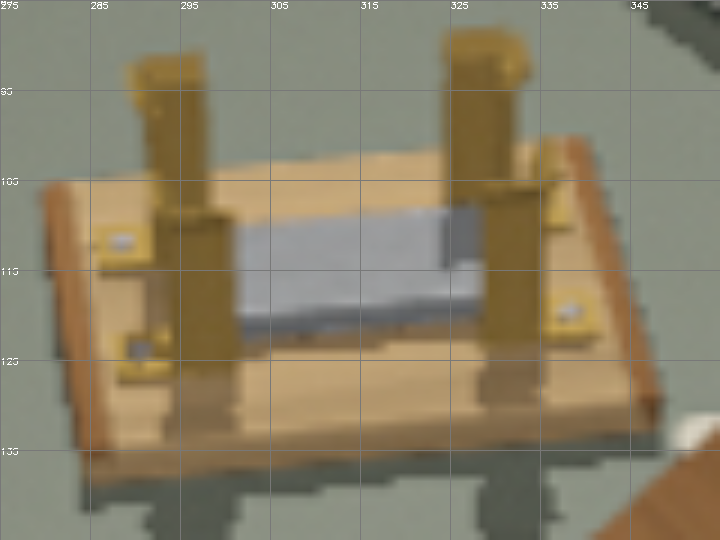

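```bash
python3 - <<'E'
from h import *
import pickle
d=pickle.load(open("c0.pkl","rb")); T,S=d["top"],d["side"]
print("cams",-T["R"].T@T["t"],-S["R"].T@S["t"])
zt=lambda L:[(148+x/7-.5,168+y/7-.5) for x,y in L]
zs=lambda L:[(275+x/9-.5,85+y/9-.5) for x,y in L]
print("T base TL TR BR BL\n",np.round(plane(T,zt([(70,42),(442,42),(420,525),(32,525)]),.015)*1000,1))
print("T base right at z0\n",np.round(plane(T,zt([(442,42),(420,525)]),0)*1000,1))
print("T bed left T,B, rightT,B\n",np.round(plane(T,zt([(169,140),(155,410),(303,140),(288,410)]),.025)*1000,1))
print("S base TL TR BR BL\n",np.round(plane(S,zs([(43,185),(583,137),(660,400),(82,453)]),.015)*1000,1))
print("S bed near edge, far edge\n",np.round(plane(S,zs([(237,318),(480,297),(237,222),(440,207)]),.025)*1000,1))
E
```

```text
cams [ 0.44134475 -0.05158212  0.92637026] [ 0.46987806 -0.84384338  0.88834368]
T base TL TR BR BL
 [[674.8 381.4  15. ]
 [677.9 243.2  15. ]
 [500.1 237.   15. ]
 [496.7 376.2  15. ]]
T base right at z0
 [[681.8 248.1   0. ]
 [501.  241.7   0. ]]
T bed left T,B, rightT,B
 [[636.4 336.6  25. ]
 [537.9 331.9  25. ]
 [637.5 287.7  25. ]
 [539.  284.3  25. ]]
S base TL TR BR BL
 [[498.1 380.2  15. ]
 [675.4 384.8  15. ]
 [678.5 245.7  15. ]
 [500.9 241.9  15. ]]
S bed near edge, far edge
 [[552.8 289.4  25. ]
 [628.8 290.7  25. ]
 [557.5 338.8  25. ]
 [622.3 338.8  25. ]]
```

```bash
python3 - <<'E'
from h import *
go(588,311,110,91.7)
E
```

```text
t 9.45 at [ 4.380e+02  2.198e+02 -2.000e-01] yaw 91.73 down [-0.001 -0.    -1.   ] F [-0.4  1.4  3.1] gap 0.757
linear [-11.03   8.66  15.26] twist 0.0006
```

```bash
python3 -m jog '{"linear":[[-1,0,0],[-3,0,0],[-6,0,0],[-9,0,0],[-11,0,0],[-11,1,1.8],[-11,3,5.2],[-11,5,8.8],[-11,7,12.3],[-11,8.66,15.26],[-11,8.66,15.26],[-11,8.66,15.26],[-11,8.66,15.26],[-11,8.66,15.26]],"twist":[0,0,0,0,0,0,0,0,0,0,0,0,0,0],"claw":[-1,-1,-1,-1,-1,-1,-1,-1,-1,-1,-1,-1,-1,-1]}' 60
cat > look.py <<'E'
from h import *
import sys
n=sys.argv[1]; 
S=snap("side",f"pics/s{n}.png");T=snap("top",f"pics/t{n}.png")
a=cv2.imread(f"pics/s{n}.png")[50:150,250:380];b=cv2.imread(f"pics/t{n}.png")[160:260,110:240]
cv2.imwrite(f"pics/c{n}.png",cv2.resize(np.vstack([a,b]),None,fx=4,fy=3,interpolation=2) if 0 else cv2.resize(np.hstack([a,b]),None,fx=3,fy=3,interpolation=2))
E
python3 look.py 8;python3 - <<'E'
from h import *
go(588,311,30,91.7)
E
```

```text
t: 10.62
tcp_pos: [0.5863, 0.3101, 0.1092]
tool_rot: [-0.011, 0.708, 0.01, 0.706]
force: [-0.7, 0.7, -2.5]
finger_gap: 0.758
t 10.72 at [586.8 310.2 109.7] yaw 91.71 down [-0.002 -0.001 -1.   ] F [-0.1  0.6 -1.6] gap 0.757
linear [7.96 0.08 0.14] twist 0.0002
```

View pics/c8.png

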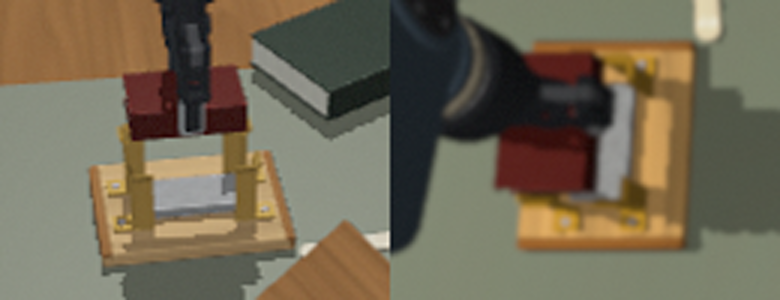

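The book is level above the corners. Lowering it into the flares.

```bash
python3 -m jog '{"linear":[[1,0.05,0.1],[2,0.05,0.1],[3,0.05,0.1],[3.5,0.05,0.1],[4,0.05,0.1],[4,0.05,0.1],[4,0.05,0.1]],"twist":[0,0,0,0,0,0,0],"claw":[-1,-1,-1,-1,-1,-1,-1]}'
python3 look.py 9;python3 - <<'E'
from h import *
go(588,311,30,91.7)
E
```

```text
t: 11.3
tcp_pos: [0.5891, 0.3114, 0.0692]
tool_rot: [-0.011, 0.707, 0.011, 0.707]
force: [0.5, -0.5, -2.3]
finger_gap: 0.762
t 11.4 at [589.6 311.7  70.1] yaw 91.73 down [ 0.001  0.    -1.   ] F [-0.   0.1 -0.5] gap 0.762
linear [ 4.01 -0.06 -0.17] twist 0.0005
```

View pics/c9.png

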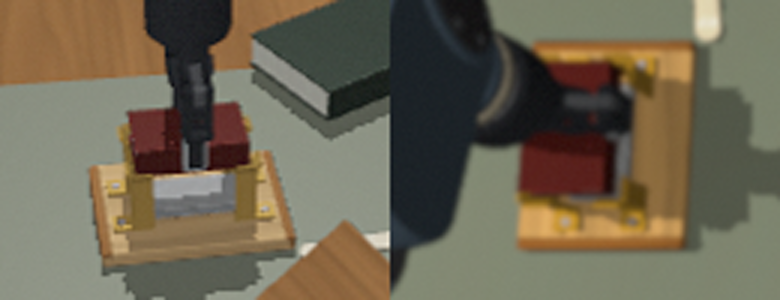

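```bash
python3 -m jog '{"linear":[[0.4,0,-0.1],[0.8,0,-0.1],[1.2,0,-0.1],[1.6,0,-0.1],[2,0,-0.1],[2.4,0,-0.1],[2.8,0,-0.1],[2.8,0,-0.1]],"twist":[0,0,0,0,0,0,0,0],"claw":[-1,-1,-1,-1,-1,-1,-1,-1]}'
python3 look.py 10;python3 - <<'E'
from h import *
go(588,311,25,91.7)
E
```

```text
t: 12.07
tcp_pos: [0.5876, 0.3112, 0.0406]
tool_rot: [-0.011, 0.708, 0.01, 0.706]
force: [-0.3, 0.4, -1.2]
finger_gap: 0.758
t 12.17 at [588.1 311.4  41.5] yaw 91.73 down [-0.001 -0.    -1.   ] F [-0.   0.7 -2. ] gap 0.759
linear [ 1.65 -0.04 -0.01] twist 0.0005
```

View pics/c10.png

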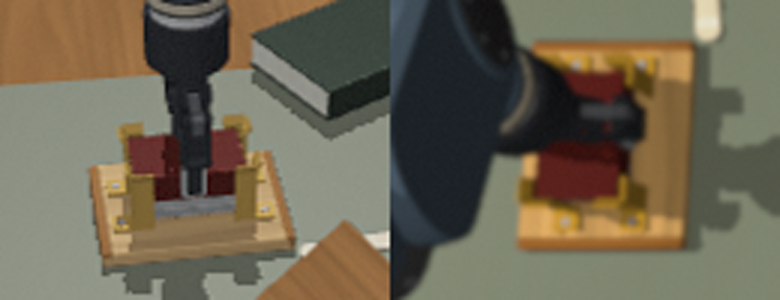

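```bash
python3 -m jog '{"linear":[[0.4,0,0],[0.8,0,0],[1.1,0,0],[1.3,0,0],[1.45,0,0],[1.6,0,0],[1.7,0,0],[1.7,0,0],[1.7,0,0]],"twist":[0,0,0,0,0,0,0,0,0],"claw":[-1,-1,-1,-1,-1,-1,-1,-1,-1]}' 30
python3 - <<'E'
from h import *
go(588,311,25,91.7)
E
```

```text
t: 12.92
tcp_pos: [0.5883, 0.3115, 0.0249]
tool_rot: [-0.011, 0.707, 0.011, 0.707]
force: [-0.1, 0.2, -1.5]
finger_gap: 0.758
t 12.92 at [588.3 311.5  24.9] yaw 91.73 down [ 0.  0. -1.] F [-0.1  0.2 -1.5] gap 0.758
linear [-0.01 -0.05 -0.03] twist 0.0006
```

```bash
python3 -m jog '{"linear":[[0.05,0,0],[0.1,0,0],[0.15,0,0],[0.2,0,0],[0.2,0,0]],"twist":[0,0,0,0,0],"claw":[-1,-1,-1,-1,-1]}' 30
python3 - <<'E'
from h import *
go(588,311,25,91.7)
E
```

```text
t: 13.33
tcp_pos: [0.5883, 0.3115, 0.0249]
tool_rot: [-0.011, 0.707, 0.011, 0.707]
force: [-2.9, -1.5, 9.4]
finger_gap: 0.759
t 13.33 at [588.3 311.5  24.9] yaw 91.74 down [ 0. -0. -1.] F [-2.9 -1.5  9.4] gap 0.759
linear [-0.01 -0.05 -0.03] twist 0.0006
```

Contact confirmed: 9 N upward. Opening and lifting off.

```bash
python3 -m jog '{"linear":[[-0.1,0,0],[-0.1,0,0],[-0.1,0,0],[-0.1,0,0],[-0.1,0,0],[-1,0,0],[-3,0,0],[-6,0,0],[-9,0,0],[-13,0,0],[-16,0,0],[-18,0,0],[-18,0,0],[-18,0,0]],"twist":[0,0,0,0,0,0,0,0,0,0,0,0,0,0],"claw":[1,1,1,1,1,1,1,1,1,1,1,1,1,1]}' 60
python3 look.py 11;python3 - <<'E'
from h import *
go(609.5,-323.6,120,92.3)
E
```

```text
t: 14.5
tcp_pos: [0.5889, 0.3118, 0.2048]
tool_rot: [-0.01, 0.706, 0.011, 0.708]
force: [-0.1, 0.3, 0.4]
finger_gap: 0.995
t 14.6 at [587.2 311.1 201.6] yaw 91.73 down [-0.003 -0.001 -1.   ] F [-1.7  0.6 -0.5] gap 0.999
linear [  8.21 -63.5    0.34] twist -0.01
```

View pics/c11.png

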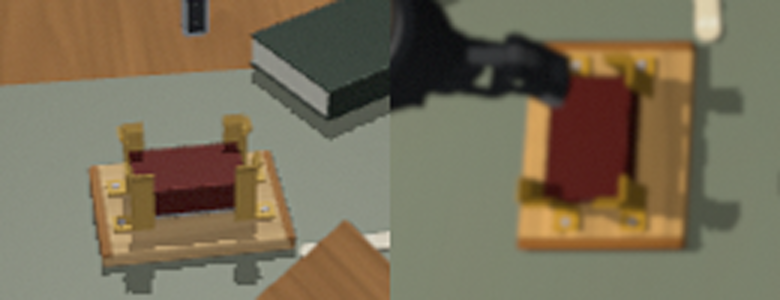

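The book lies flat and square in the tray. Now the board.

```bash
python3 -m jog '{"linear":[[0,-2,0],[0,-6,0],[0,-10,0],[0,-14,0],[0,-18,0],[0,-22,0],[0,-26,0.1],[0,-30,0.2],[0,-34,0.3],[0,-38,0.3],[0,-42,0.3],[0,-46,0.3],[0,-50,0.3],[0,-54,0.3],[0,-58,0.3],[0,-62,0.3],[0,-63.5,0.34],[0,-63.5,0.34],[3,-63.5,0.34],[6,-63.5,0.34]],"twist":[-0.01,-0.01,-0.01,-0.01,-0.01,-0.01,-0.01,-0.01,-0.01,-0.01,-0.01,-0.01,-0.01,-0.01,-0.01,-0.01,-0.01,-0.01,-0.01,-0.01],"claw":[1,1,1,1,1,1,1,1,1,1,1,1,1,1,1,1,1,1,1,1]}'
python3 - <<'E'
from h import *
go(609.5,-323.6,15,92.3)
E
```

```text
t: 16.27
tcp_pos: [0.6114, -0.3228, 0.1427]
tool_rot: [-0.014, 0.706, 0.014, 0.708]
force: [-0.0, -0.8, -0.4]
finger_gap: 1.002
t 16.27 at [ 611.4 -322.8  142.7] yaw 92.28 down [ 0.002 -0.001 -1.   ] F [-0.  -0.8 -0.4] gap 1.002
linear [12.77 -0.06 -0.22] twist -0.0003
```

```bash
python3 -m jog '{"linear":[[3,0,0],[6,0,0],[9,0,0],[11,0,0],[12,0,0],[12,0,0],[12,0,0],[12,0,0]],"twist":[0,0,0,0,0,0,0,0],"claw":[1,1,1,1,1,1,1,1]}'
python3 - <<'E'
from h import *
go(609.5,-323.6,-3,92.3)
n=12
snap("side",f"pics/s{n}.png");snap("top",f"pics/t{n}.png")
a=cv2.imread(f"pics/s{n}.png")[240:370,270:430];b=cv2.imread(f"pics/t{n}.png")[150:280,370:500]
cv2.imwrite(f"pics/c{n}.png",cv2.resize(np.hstack([a,b]),None,fx=2.7,fy=2.7,interpolation=2))
E
```

```text
t: 16.93
tcp_pos: [0.6118, -0.3232, 0.0242]
tool_rot: [-0.015, 0.706, 0.014, 0.708]
force: [0.9, 0.2, -0.6]
finger_gap: 1.001
t 16.93 at [ 611.8 -323.2   24.2] yaw 92.34 down [ 0.002 -0.001 -1.   ] F [ 0.9  0.2 -0.6] gap 1.001
linear [ 2.71 -0.03 -0.24] twist 0.0006
```

View pics/c12.png

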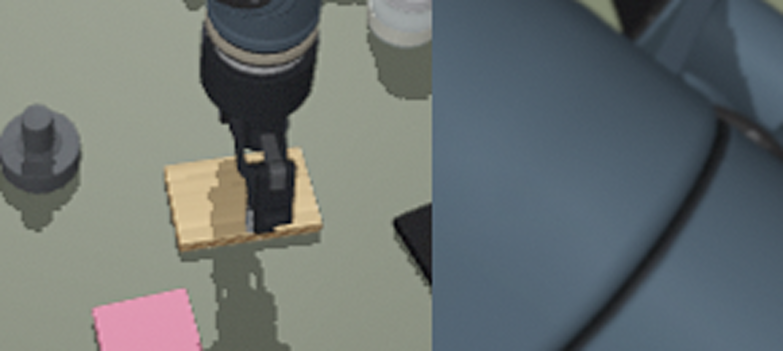

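```bash
python3 -m jog '{"linear":[[0.7,0,-0.2],[1.4,0,-0.2],[2,0,-0.2],[2.5,0,-0.2],[2.6,0,-0.2],[2.6,0,-0.2],[2.6,0,-0.2]],"twist":[0,0,0,0,0,0,0],"claw":[1,1,1,1,1,1,1]}'
python3 - <<'E'
from h import *
go(609.5,-323.6,-3,92.3)
n=13
snap("side",f"pics/s{n}.png")
a=cv2.imread(f"pics/s{n}.png")[240:370,270:430]
cv2.imwrite(f"pics/c{n}.png",cv2.resize(a,None,fx=4,fy=4,interpolation=2))
E
```

```text
t: 17.62
tcp_pos: [0.6088, -0.3232, -0.0035]
tool_rot: [-0.014, 0.707, 0.014, 0.707]
force: [0.2, -0.0, 0.7]
finger_gap: 0.998
t 17.62 at [ 608.8 -323.2   -3.5] yaw 92.3 down [-0.  0. -1.] F [ 0.2 -0.   0.7] gap 0.998
linear [-0.05 -0.04  0.07] twist -0.0
```

View pics/c13.png

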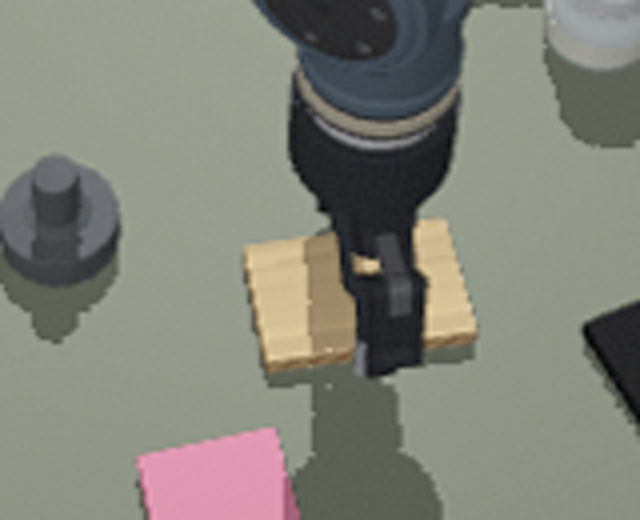

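```bash
python3 - <<'E'
from h import *
s=manip.snapshot("side")
P=np.array([[.609,-.366,.0095],[.620,-.366,.0095],[.598,-.366,.0095],[.609,-.366,.04],[.6095,-.3236,.012],[.6095-.052,-.3236-.033-.002,.012],[.6095+.052,-.3236-.033+.002,.012]])
print(np.round((proj(s,P)+.5-[270,240])*4,0))
E
```

```text
[[372. 367.]
 [395. 365.]
 [349. 370.]
 [376. 335.]
 [358. 288.]
 [264. 363.]
 [475. 332.]]
```

```bash
python3 -m jog '{"linear":[[0,0,0],[0,0,0],[0,0,0],[0,0,0],[0,0,0],[0,0,0],[-0.3,0,0],[-1,0,0],[-2,0,0],[-4,0,0],[-6,0,0],[-6,0,0],[-6,0,0]],"twist":[0,0,0,0,0,0,0,0,0,0,0,0,0],"claw":[-1,-1,-1,-1,-1,-1,-1,-1,-1,-1,-1,-1,-1]}' 60
python3 - <<'E'
from h import *
go(588,311,200,91.7)
n=14
snap("side",f"pics/s{n}.png")
a=cv2.imread(f"pics/s{n}.png")[200:360,270:430]
cv2.imwrite(f"pics/c{n}.png",cv2.resize(a,None,fx=3.5,fy=3.5,interpolation=2))
E
```

```text
t: 18.8
tcp_pos: [0.6097, -0.3239, 0.0586]
tool_rot: [-0.015, 0.706, 0.013, 0.708]
force: [0.5, 1.1, -1.6]
finger_gap: 0.751
t 18.8 at [ 609.7 -323.9   58.6] yaw 92.31 down [ 0.003 -0.002 -1.   ] F [ 0.5  1.1 -1.6] gap 0.751
linear [-14.28  63.49   0.42] twist 0.0106
```

View pics/c14.png

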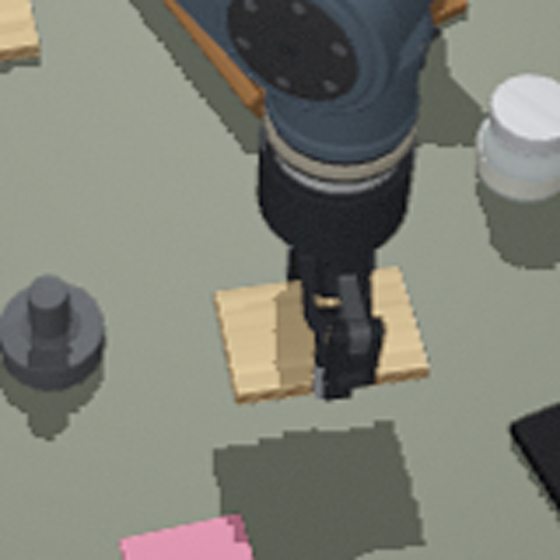

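```bash
python3 -m jog '{"linear":[[-3,0,0],[-6,0,0],[-10,0,0],[-13,1,0],[-14,3,0],[-14,6.5,0],[-14,10,0],[-14,14,0],[-14,18,0],[-14,22,0],[-14,26,0],[-14,30,0],[-14,34,0],[-14,38,0],[-14,42,0],[-14,46,0.4],[-14,50,0.4],[-14,54,0.4],[-14,58,0.4],[-14,61,0.4]],"twist":[0,0,0,0,0,0,0.01,0.01,0.01,0.01,0.01,0.01,0.01,0.01,0.01,0.01,0.01,0.01,0.01,0.01],"claw":[-1,-1,-1,-1,-1,-1,-1,-1,-1,-1,-1,-1,-1,-1,-1,-1,-1,-1,-1,-1]}' 60
python3 - <<'E'
from h import *
go(588,311.2,100,91.7)
E
```

```text
t: 20.52
tcp_pos: [0.5854, 0.29, 0.1944]
tool_rot: [-0.011, 0.709, 0.011, 0.705]
force: [1.3, 0.5, -0.1]
finger_gap: 0.747
t 20.52 at [585.4 290.  194.4] yaw 91.85 down [-0.005 -0.    -1.   ] F [ 1.3  0.5 -0.1] gap 0.747
linear [9.44 2.11 0.37] twist 0.0027
```

```bash
python3 -m jog '{"linear":[[0,1.5,0],[1,2.4,0],[4,2.4,0],[7,2.4,0],[9,2.4,0],[9,2.4,0],[9,2.4,0],[9,2.4,0]],"twist":[0,0,0,0,0,0,0,0],"claw":[-1,-1,-1,-1,-1,-1,-1,-1]}' 60
python3 look.py 15; python3 - <<'E'
from h import *
go(588,311.2,80,91.7)
E
```

```text
t: 21.18
tcp_pos: [0.5883, 0.3097, 0.1072]
tool_rot: [-0.01, 0.707, 0.01, 0.707]
force: [0.2, -0.7, 0.8]
finger_gap: 0.75
t 21.28 at [589.  310.3 108.6] yaw 91.69 down [ 0.003  0.001 -1.   ] F [-0.8 -0.   0.1] gap 0.751
linear [ 2.85  0.09 -0.1 ] twist -0.0002
```

View pics/c15.png

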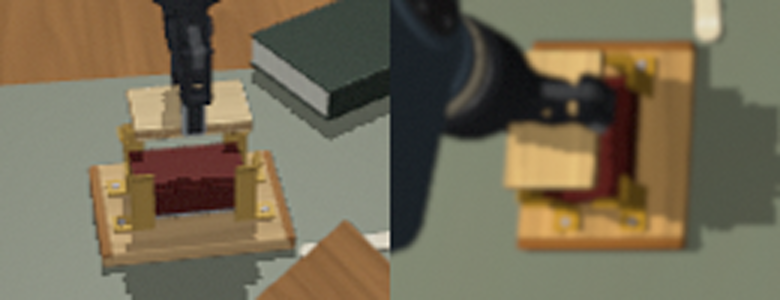

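```bash
python3 - <<'E'
from h import *
z=manip.sense()["tcp_pos"][2]+.0155
S=manip.snapshot("side");T=manip.snapshot("top")
c,m=blob(S,(10,40,120),(26,255,255),(285,70,60,30))
ys,xs=np.where(m[76:95]>0);ys+=76
for y in range(78,95,2):
    r=xs[ys==y]
    if len(r): print("S",y,r.min(),r.max(),np.round(plane(S,[(r.min()-.5,y),(r.max()+.5,y)],z)[:,:2]*1000,1).tolist())
c,m=blob(T,(10,60,110),(26,255,255),(145,174,45,50))
for x in range(152,180,4):
    r=np.where(m[:,x]>0)[0]
    if len(r):print("T",x,r.min(),r.max(),np.round(plane(T,[(x,r.min()-.5),(x,r.max()+.5)],z)[:,:2]*1000,1).tolist())
for y in range(178,222,6):
    r=np.where(m[y]>0)[0]
    if len(r):print("Ty",y,r.min(),r.max(),np.round(plane(T,[(r.min()-.5,y),(r.max()+.5,y)],z)[:,:2]*1000,1).tolist())
# book in tray, earlier pic 11
S=dict(S);S["pixels"]=cv2.imread("pics/s11.png")[:,:,::-1].copy()
hsv=cv2.cvtColor(S["pixels"],cv2.COLOR_RGB2HSV)
T=dict(T);T["pixels"]=cv2.imread("pics/t11.png")[:,:,::-1].copy()
c,m=blob(T,(0,100,20),(9,255,255),(155,175,45,60)); print("book T",np.round(rect(T,c,.053),1))
c,m=blob(S,(0,100,80),(9,255,255),(285,90,60,40)); print("book S",np.round(rect(S,c,.053),1))
E
```

```text
S 78 299 330 [[554.6, 345.0], [640.9, 334.2]]
S 80 292 331 [[534.9, 337.6], [642.3, 324.2]]
S 82 292 332 [[534.1, 328.0], [643.6, 314.3]]
S 84 293 332 [[536.0, 318.1], [642.3, 304.8]]
S 86 293 332 [[535.2, 308.7], [641.0, 295.5]]
S 88 294 333 [[537.1, 299.0], [642.3, 285.9]]
S 90 294 334 [[536.3, 289.8], [643.7, 276.4]]
S 92 289 334 [[522.5, 282.3], [642.4, 267.3]]
S 94 289 332 [[521.7, 273.2], [635.9, 258.9]]
T 152 202 223 [[581.7, 335.1], [532.1, 329.7]]
T 156 176 223 [[642.1, 332.5], [532.3, 320.8]]
T 160 174 222 [[647.0, 323.9], [534.7, 312.1]]
T 164 174 222 [[647.2, 314.7], [534.9, 303.1]]
T 168 174 222 [[647.4, 305.5], [535.2, 294.2]]
T 172 174 222 [[647.6, 296.4], [535.4, 285.2]]
T 176 174 222 [[647.8, 287.2], [535.6, 276.3]]
Ty 178 155 189 [[636.2, 335.3], [638.0, 255.3]]
Ty 184 160 189 [[622.5, 322.4], [624.0, 254.1]]
Ty 196 170 171 [[595.3, 296.8], [595.4, 292.3]]
Ty 202 150 173 [[580.5, 340.7], [581.7, 286.4]]
Ty 208 148 177 [[566.7, 343.7], [568.3, 276.1]]
Ty 214 148 177 [[553.1, 342.1], [554.7, 274.8]]
Ty 220 147 177 [[539.6, 342.9], [541.3, 273.5]]
book T [586.2 307.2 101.7  68.9   1.4]
book S [588.3 314.2 101.9  63.2   1.4]
```

The board sits over the book, with its centre within about 1 mm in x. Lowering it.

```bash
python3 -m jog '{"linear":[[1,0.08,-0.08],[2,0.08,-0.08],[3,0.08,-0.08],[3.4,0.08,-0.08],[3.8,0.08,-0.08],[4.2,0.08,-0.08],[4.2,0.08,-0.08],[4.2,0.08,-0.08]],"twist":[0,0,0,0,0,0,0,0],"claw":[-1,-1,-1,-1,-1,-1,-1,-1]}' 60
python3 look.py 16; python3 - <<'E'
from h import *
go(588.2,311.4,50,91.7)
E
```

```text
t: 22.05
tcp_pos: [0.5867, 0.3112, 0.0645]
tool_rot: [-0.011, 0.707, 0.011, 0.707]
force: [0.8, -0.1, -0.4]
finger_gap: 0.746
t 22.15 at [587.1 311.4  65.1] yaw 91.73 down [ 0.001  0.    -1.   ] F [-0.1 -0.6 -0.1] gap 0.752
linear [ 1.51 -0.    0.11] twist 0.0005
```

View pics/c16.png

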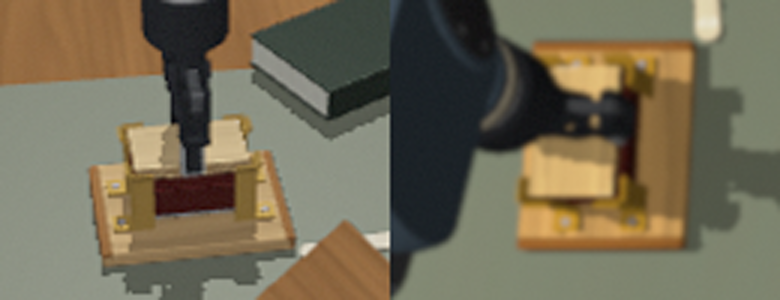

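```bash
python3 -m jog '{"linear":[[0.3,0,0.08],[0.6,0,0.08],[0.9,0,0.08],[1.1,0,0.08],[1.3,0,0.08],[1.4,0,0.08],[1.5,0,0.08],[1.6,0,0.08],[1.6,0,0.08]],"twist":[0,0,0,0,0,0,0,0,0],"claw":[-1,-1,-1,-1,-1,-1,-1,-1,-1]}' 40
python3 - <<'E'
from h import *
go(588.2,311.4,50,91.7)
E
```

```text
t: 22.9
tcp_pos: [0.5873, 0.3112, 0.0508]
tool_rot: [-0.011, 0.707, 0.011, 0.707]
force: [-4.0, -1.3, 8.8]
finger_gap: 0.748
t 22.9 at [587.3 311.2  50.8] yaw 91.74 down [-0. -0. -1.] F [-4.  -1.3  8.8] gap 0.748
linear [0.08 0.02 0.09] twist 0.0007
```

```bash
python3 -m jog '{"linear":[[-0.1,0,0],[-0.1,0,0],[-0.1,0,0],[-0.1,0,0],[-0.1,0,0],[-1,0,0],[-3,0,0],[-6,0,0],[-9,0,0],[-13,0,0],[-15,0,0],[-15,0,0],[-15,0,0]],"twist":[0,0,0,0,0,0,0,0,0,0,0,0,0],"claw":[1,1,1,1,1,1,1,1,1,1,1,1,1]}' 60
python3 look.py 17;python3 - <<'E'
from h import *
go(464,-271,200,60)
E
```

```text
t: 23.98
tcp_pos: [0.5884, 0.3116, 0.2012]
tool_rot: [-0.01, 0.706, 0.011, 0.708]
force: [-0.0, -1.0, -0.3]
finger_gap: 0.999
t 24.08 at [586.6 310.9 197.9] yaw 91.73 down [-0.002 -0.001 -1.   ] F [-0.1  0.6 -0.7] gap 0.997
linear [ -0.14 -57.79 -14.01] twist 0.5538
```

View pics/c17.png

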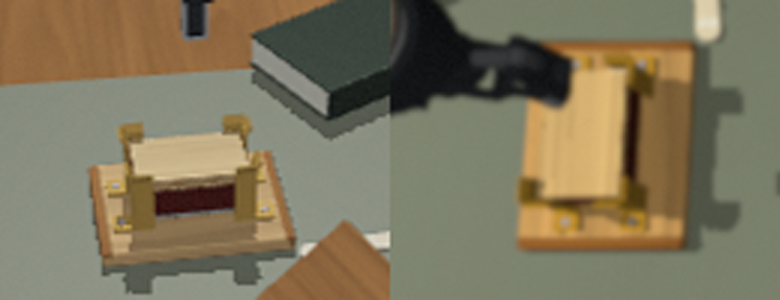

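The board lies square in the corners. Now I'll locate the weight.

```bash
python3 - <<'E'
from h import *
import pickle
d=pickle.load(open("c0.pkl","rb")); T,S=d["top"],d["side"]
print(tri(T,[(415.8,260.8)],S,[(283.3,282.5)])*1000)
print(plane(T,[(415.8,260.8)],.056)*1000,plane(S,[(283.3,282.5)],.056)*1000, plane(S,[(284.3,295)],.022)*1000,plane(T,[(411.5,261.5)],.018)*1000)
go(468,-272,150,91.7)
E
```

```text
[[ 466.1825382  -269.70257924   59.41438851]]
[[ 466.65629128 -270.56622799   56.        ]] [[ 465.96895596 -267.34415212   56.        ]] [[ 465.66644441 -274.03629593   22.        ]] [[ 465.80212943 -269.57509612   18.        ]]
t 24.08 at [586.6 310.9 197.9] yaw 91.73 down [-0.002 -0.001 -1.   ] F [-0.1  0.6 -0.7] gap 0.997
linear [  4.86 -57.9  -13.6 ] twist 0.0005
```

```bash
python3 -m jog '{"linear":[[0,-2,-0.5],[0,-6,-1.4],[0,-9.5,-2.2],[0,-13,-3],[0,-17,-4],[0,-21,-5],[0,-25,-6],[0,-29,-7],[0,-33,-8],[0,-37,-9],[0,-41,-10],[0,-45,-11],[0,-49,-12],[0,-53,-13],[0,-57,-13.8],[0,-57.7,-13.8],[0,-57.7,-13.8],[3,-57.7,-13.8],[6,-57.7,-13.8],[8,-57.7,-13.8]],"twist":[0,0,0,0,0,0,0,0,0,0,0,0,0,0,0,0,0,0,0,0],"claw":[1,1,1,1,1,1,1,1,1,1,1,1,1,1,1,1,1,1,1,1]}'
python3 - <<'E'
from h import *
go(466,-270,29,91.7)
E
```

```text
t: 25.75
tcp_pos: [0.4655, -0.2665, 0.116]
tool_rot: [-0.009, 0.708, 0.013, 0.706]
force: [0.1, -0.3, 0.0]
finger_gap: 1.0
t 25.75 at [ 465.5 -266.5  116. ] yaw 91.78 down [-0.004  0.004 -1.   ] F [ 0.1 -0.3  0. ] gap 1.0
linear [ 8.7  -0.39  0.07] twist 0.0015
```

```bash
python3 -m jog '{"linear":[[2,-0.3,0],[4,-0.3,0],[6,-0.3,0],[7.5,-0.3,0],[8.2,-0.3,0],[8.2,-0.3,0],[8.2,-0.3,0]],"twist":[0,0,0,0,0,0,0],"claw":[1,1,1,1,1,1,1]}'
python3 - <<'E'
from h import *
go(466,-270,29,91.7)
n=18
snap("side",f"pics/s{n}.png")
a=cv2.imread(f"pics/s{n}.png")[200:330,220:380]
cv2.imwrite(f"pics/c{n}.png",cv2.resize(a,None,fx=4,fy=4,interpolation=2))
E
```

```text
t: 26.33
tcp_pos: [0.467, -0.2713, 0.0364]
tool_rot: [-0.011, 0.707, 0.012, 0.707]
force: [0.1, 0.3, 0.4]
finger_gap: 1.002
t 26.33 at [ 467.  -271.3   36.4] yaw 91.8 down [-0.001  0.001 -1.   ] F [0.1 0.3 0.4] gap 1.002
linear [ 0.75  0.13 -0.09] twist 0.0017
```

View pics/c18.png

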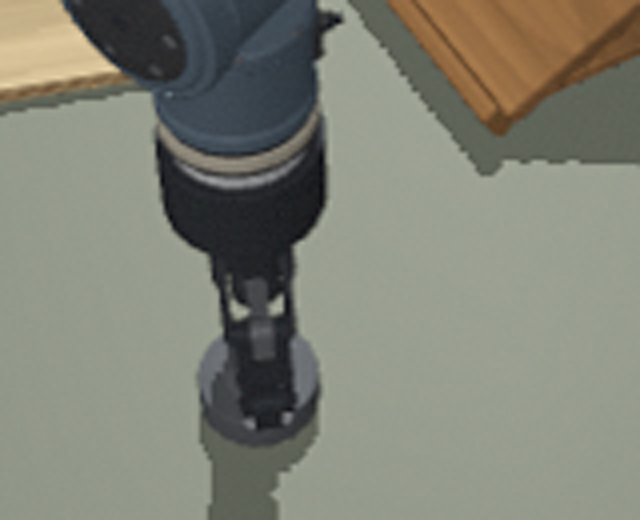

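```bash
python3 -m jog '{"linear":[[0.4,0.1,-0.15],[0.6,0.1,-0.15],[0.6,0.1,-0.15],[0.6,0.1,-0.15],[0.6,0.1,-0.15],[0.6,0.1,-0.15],[0.6,0.1,-0.15],[0.6,0.1,-0.15],[0.6,0.1,-0.15],[0.6,0.1,-0.15],[0.6,0.1,-0.15],[0.6,0.1,-0.15]],"twist":[0,0,0,0,0,0,0,0,0,0,0,0],"claw":[1,1,-1,-1,-1,-1,-1,-1,-1,-1,-1,-1]}' 90
python3 - <<'E'
from h import *
go(466,-270,29,91.7)
n=19
snap("side",f"pics/s{n}.png")
a=cv2.imread(f"pics/s{n}.png")[200:330,220:380]
cv2.imwrite(f"pics/c{n}.png",cv2.resize(a,None,fx=4,fy=4,interpolation=2))
E
```

```text
t: 27.38
tcp_pos: [0.4655, -0.2713, 0.0312]
tool_rot: [-0.01, 0.707, 0.011, 0.707]
force: [-0.4, 2.7, 5.9]
finger_gap: 0.25
t 27.38 at [ 465.5 -271.3   31.2] yaw 91.72 down [-0.  0. -1.] F [-0.4  2.7  5.9] gap 0.25
linear [0.22 0.13 0.05] twist 0.0004
```

View pics/c19.png

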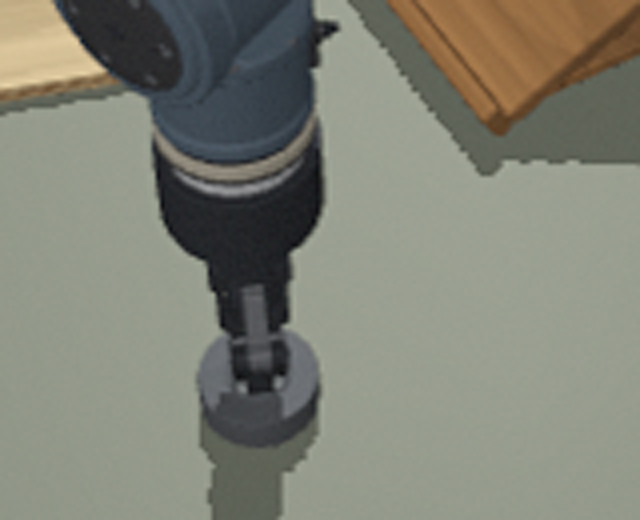

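```bash
python3 -m jog '{"linear":[[-0.3,0,0],[-1,0,0],[-3,0,0],[-6,0,0],[-9,0,0],[-12,0,0],[-15,0,0],[-17,0,0],[-17,0,0],[-17,0,0]],"twist":[0,0,0,0,0,0,0,0,0,0],"claw":[-1,-1,-1,-1,-1,-1,-1,-1,-1,-1]}' 110
python3 - <<'E'
from h import *
go(588,311.3,200,91.7)
E
```

```text
t: 28.27
tcp_pos: [0.4654, -0.2717, 0.201]
tool_rot: [-0.011, 0.707, 0.01, 0.707]
force: [-1.1, 0.3, -6.2]
finger_gap: 0.245
t 28.27 at [ 465.4 -271.7  201. ] yaw 91.73 down [ 0.001 -0.001 -1.   ] F [-1.1  0.3 -6.2] gap 0.245
linear [ 0.06 57.9  14.01] twist 0.0005
```

```bash
python3 -m jog '{"linear":[[0,1,0.2],[0,3,0.7],[0,6,1.5],[0,9,2.2],[0,12.5,3],[0,16,3.9],[0,19.5,4.7],[0,23,5.6],[0,26.5,6.4],[0,30,7.3],[0,33.5,8.1],[0,37,9],[0,40.5,9.8],[0,44,10.6],[0,47.5,11.5],[0,51,12.3],[0,54,13.1],[0,56.5,13.7],[0,57.9,14],[0,57.9,14]],"twist":[0,0,0,0,0,0,0,0,0,0,0,0,0,0,0,0,0,0,0,0],"claw":[-1,-1,-1,-1,-1,-1,-1,-1,-1,-1,-1,-1,-1,-1,-1,-1,-1,-1,-1,-1]}'
python3 -m jog '{"linear":[[1,0,0],[3,0,0],[5,0,0],[7,0,0],[7.5,0,0],[7.5,0,0],[7.5,0,0]],"twist":[0,0,0,0,0,0,0],"claw":[-1,-1,-1,-1,-1,-1,-1]}'
python3 look.py 20;python3 - <<'E'
from h import *
go(588,311.3,96.2,91.7)
E
```

```text
t: 29.93
tcp_pos: [0.5862, 0.3148, 0.1974]
tool_rot: [-0.012, 0.709, 0.012, 0.705]
force: [0.6, -0.7, -6.5]
finger_gap: 0.242
t: 30.52
tcp_pos: [0.5878, 0.3102, 0.1252]
tool_rot: [-0.011, 0.708, 0.01, 0.706]
force: [0.3, 0.6, -6.6]
finger_gap: 0.244
t 30.62 at [589.2 311.1 127. ] yaw 91.69 down [ 0.002  0.001 -1.   ] F [-0.2  0.8 -7.2] gap 0.243
linear [ 3.08  0.02 -0.12] twist -0.0001
```

View pics/c20.png

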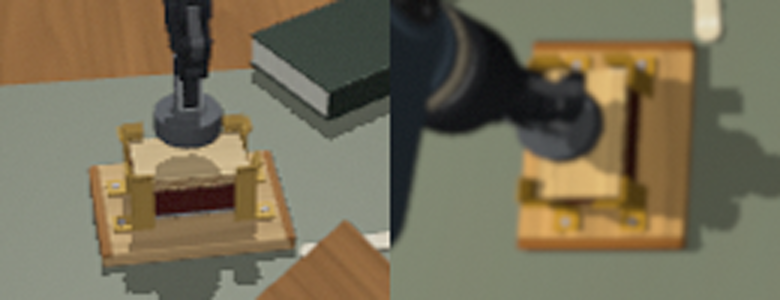

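```bash
python3 -m jog '{"linear":[[0.6,0,-0.1],[1.2,0,-0.1],[1.8,0,-0.1],[2.2,0,-0.1],[2.5,0,-0.1],[2.7,0,-0.1],[2.8,0,-0.1],[2.9,0,-0.1],[2.9,0,-0.1]],"twist":[0,0,0,0,0,0,0,0,0],"claw":[-1,-1,-1,-1,-1,-1,-1,-1,-1]}'
python3 look.py 21;python3 - <<'E'
from h import *
go(588,311.3,96.2,91.7)
E
```

```text
t: 31.37
tcp_pos: [0.5871, 0.3113, 0.0967]
tool_rot: [-0.011, 0.707, 0.011, 0.707]
force: [-0.1, -0.2, -6.7]
finger_gap: 0.246
t 31.47 at [587.2 311.3  97. ] yaw 91.73 down [ 0.  0. -1.] F [ 0.5  0.2 -6.4] gap 0.245
linear [ 0.08 -0.    0.08] twist 0.0005
```

View pics/c21.png

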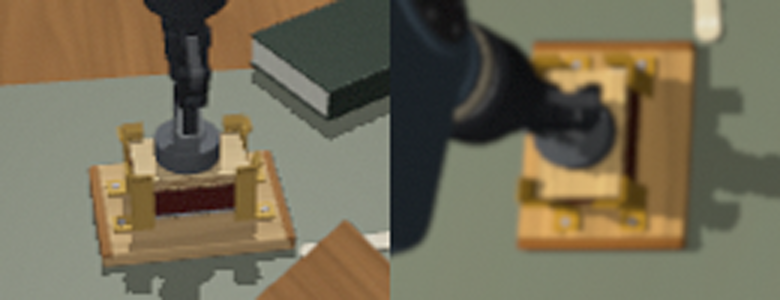

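The weight is over the middle and just above the board. Lowering in 0.5 mm steps.

```bash
python3 -m jog '{"linear":[[0.05,0,0.03],[0.1,0,0.05],[0.1,0,0.05],[0.15,0,0.05],[0.15,0,0.05]],"twist":[0,0,0,0,0],"claw":[-1,-1,-1,-1,-1]}'

```

```text
t: 31.88
tcp_pos: [0.5878, 0.3114, 0.0964]
tool_rot: [-0.011, 0.707, 0.011, 0.707]
force: [-2.1, -1.3, 1.7]
finger_gap: 0.244
```

```bash
python3 -m jog '{"linear":[[-0.03,0,0],[-0.05,0,0],[-0.05,0,0],[-0.05,0,0],[-0.05,0,0],[-0.05,0,0],[-1,0,0],[-3,0,0],[-6,0,0],[-9,0,0],[-12,0,0],[-15,0,0],[-15,-3,-2],[-15,-6,-4],[-15,-9,-6],[-15,-12,-8],[-15,-12,-10],[-15,-12,-10],[-15,-12,-10]],"twist":[0,0,0,0,0,0,0,0,0,0,0,0,0,0,0,0,0,0,0],"claw":[1,1,1,1,1,1,1,1,1,1,1,1,1,1,1,1,1,1,1]}' 30
python3 - <<'E'
from h import *
for n in("side","top"): snap(n,f"pics/{n}22.png")
a=cv2.imread("pics/side22.png");b=cv2.imread("pics/top22.png")
k=lambda i,x,y:cv2.resize(i[y:y+100,x:x+100],None,fx=4,fy=4,interpolation=2)
cv2.imwrite("pics/c22.png",np.hstack([k(a,265,60),k(b,130,160)]))
cv2.imwrite("pics/d22.png",np.vstack([cv2.resize(a,None,fx=.75,fy=.75),cv2.resize(b,None,fx=.75,fy=.75)]))
go(588,311,200,91.7)
E
```

```text
t: 33.47
tcp_pos: [0.4911, 0.1881, 0.2463]
tool_rot: [-0.01, 0.706, 0.011, 0.708]
force: [0.9, 0.0, -1.0]
finger_gap: 0.998
t 33.57 at [492.7 188.8 246.1] yaw 91.75 down [ 0.003  0.001 -1.   ] F [ 0.8 -0.4  0.5] gap 1.002
linear [ 4.65 11.92  9.88] twist 0.0009
```

View pics/c22.png

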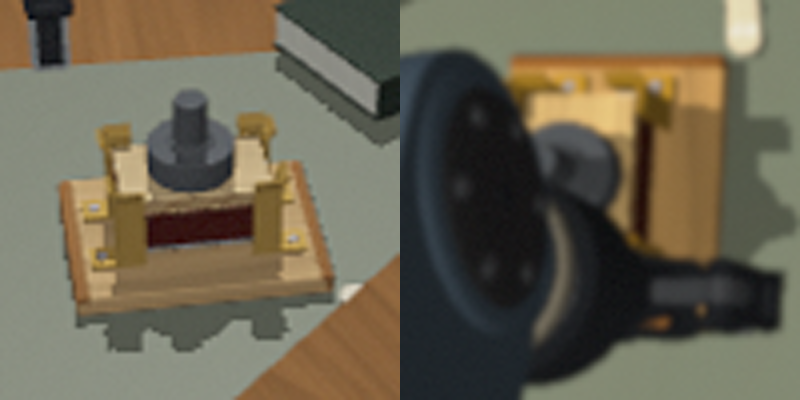

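View pics/d22.png

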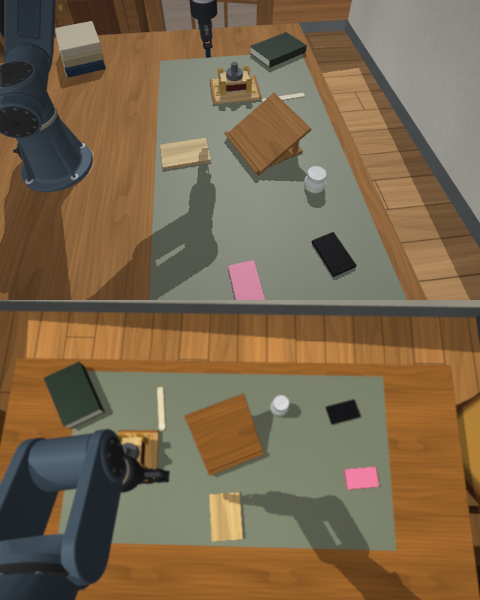

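The side view shows the weight centred on the board, the stack seated, and the bystanders where they were. The arm hides part of the tray from above, so I'll move it aside for one more top check.

```bash
python3 -m jog '{"linear":[[0,-3,0],[0,-7,0],[0,-11,0],[0,-15,0],[0,-19,0],[0,-23,0],[0,-25,0],[0,-25,0],[0,-25,0]],"twist":[0,0,0,0,0,0,0,0,0],"claw":[1,1,1,1,1,1,1,1,1]}'
python3 - <<'E'
from h import *
T=snap("top","pics/top23.png");S=snap("side","pics/side23.png")
b=cv2.imread("pics/top23.png");a=cv2.imread("pics/side23.png")
k=lambda i,x,y:cv2.resize(i[y:y+100,x:x+100],None,fx=4,fy=4,interpolation=2)
cv2.imwrite("pics/c23.png",np.hstack([k(a,265,60),k(b,130,160)]))
X=np.array([[.588,.311,.087],[.588,.311,.121],[.588,.311,.065]])
print(np.round((proj(T,X)+.5-[130,160])*4),np.round((proj(S,X)+.5-[265,60])*4))
E
```

```text
t: 34.32
tcp_pos: [0.5002, -0.0626, 0.2453]
tool_rot: [-0.01, 0.707, 0.01, 0.707]
force: [0.2, 0.3, 0.4]
finger_gap: 1.004
[[161. 170.]
 [136. 159.]
 [176. 177.]] [[191. 145.]
 [190. 102.]
 [191. 172.]]
```

View pics/c23.png

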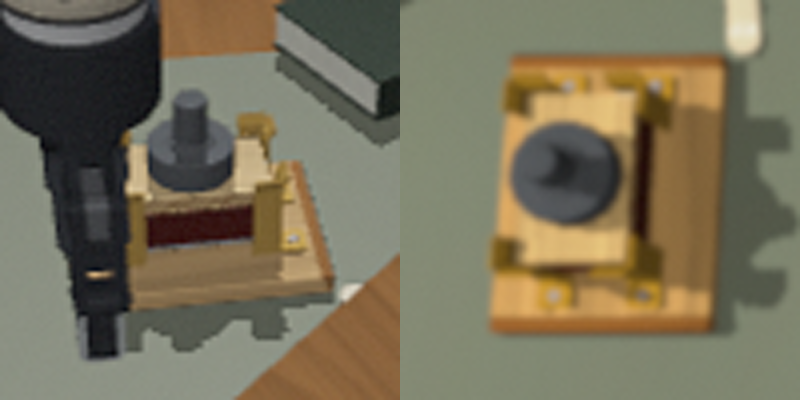

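```bash
python3 -c "
from station import manip
print(manip.sign_off())"
```

```text
the job is handed in; nothing more can be done
None
```

The job is done and handed in at about 34 s of the 72 s allowed. The book, the board and the weight are stacked in the tray in the order asked.

- **Book:** I lifted it tilted off the slope and turned it flat against a clear bit of mat in the gripper. I then regripped it and lowered it between the brass corners until I felt contact at about 9 N. The highest force I read was about 21 N, while turning the book flat.
- **Board:** I lowered the plain small board squarely onto the book, also to about 9 N, and left the black and pink look-alikes alone.
- **Weight:** I set it on the middle of the board until the board carried it, then released it.

**Last checks:** In both views the board sits square inside the four corners. The weight is about 1–2 mm from the middle. The slope and bystanders look where they were, though I judged that by eye and did not measure it. The gripper was open and clear of everything.

**Disagreement:** The two cameras placed the tray about 3–4 mm apart in y. I used a value between them, and both the book and the board went in with no sideways force before they touched down.

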